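# Seal and pack the berry punnets

## Robot

A 6-joint arm with a two-finger parallel gripper is mounted at the origin on the work surface. World frame = base frame: x ahead of the robot, y to its left, z up, the work surface at z = 0. Lengths are in m, angles in rad, forces in N, time in s.
With the tool pointing down it reaches from about 0.3 to 0.85 m from the base axis. Payload 4.2 kg.
Tool frame: the origin (TCP) lies midway between the tips of the shut fingers; the grasp point (between the pads) lies 19 mm behind it; z points along the fingers, y is the line along which they close (so a half turn about z gives the same grasp; the last joint's range is limited). The gripper opens to 91 mm and grips with 3 to 60 N. Pads are 32 mm wide; open, the fingers measure 118 mm over their backs; the gripper's body (76 mm by 178 mm) begins 60 mm behind the grasp point.
Start: joints at [1.124, 0.32, 1.565, -0, 1.257, -0.02], TCP at [0.238, 0.523, 0.185] pointing down, gripper open.
Joint ranges: [-3.11, 3.11], [-0.84, 2.01], [0.21, 2.61], [-1.34, 4.49], [0.05, 2.63], [-2.56, 2.56]. Speed limits (rad/s): [2.57, 2.57, 3.14, 3.14, 3.14, 3.14].

## Interface

Orientations are given as a 3x3 rotation matrix whose columns are the frame's x, y, z axes.
In Python, from plant import r gives the robot as it stands.
- The arm moves only by the tool jog_arm, never from a script. Its arguments are lists of equal length, an entry for each row: "rot": the turn, a rotation vector about the tool's x, y, z in degrees, a list of three; "slide": the shift along the tool's x, y, z in mm, a list of three; "hand": the closure, from 0 (fully open) to 1 (shut). In form: {"rot": [[rx, ry, rz], ...], "slide": [[dx, dy, dz], ...], "hand": [hand, ...]}. A call has 1 to 12 rows; each row shifts and turns the commanded pose from where the row before left it, along the tool's axes as they then stand; what a row does not reach is not made up. A row lasts 1/10 s, in which the tool goes at most 50 mm and 8.59 degrees, less where a joint would pass 70% of its speed; a pose out of reach is approached as far as the arm can. A call is refused whole if a number of a shift passes 50 or a number of a turn 8.59, either way. A call with a gripper value outside its range is refused whole. The fingers move at their own pace and stop on an object; "newtons" is the grip in N (left out, the last holds). Time passes only in rows, so rows that do not move let the fingers close. It gives the time, the measured TCP pose, the force, the opening and the grip force at its end, in the units of the state.
- r.sense(): the state, without advancing time (a new reading comes with each control period).
- r.get_image(name): name is "scene" or "top"; returns the picture (384x512x3 uint8, red, green, blue); there is no depth.
- r.camera_params(name): a dict with "fx", "fy", "cx", "cy" (pixels), "R" (3x3) and "t" (3): a world point X has camera coordinates R X + t. Camera axes: x right, y down, z forward; pixel columns grow to the right and rows downward; lengths in m; the calibration is good to about 2 mm. A picture is of the moment at which its call begins. camera_params takes no time and is no camera call.
- r.job_done(): hands the job in; it is judged then, once.
Trained networks look in the newest picture that a camera, given by its name, has taken for a name from the list of things; names that differ only in an ending like _2 or _b are one class to them, and where a whole thing is asked for, a point or a joint stands for the part that bears it (a point fixed in the world has none). Each returns a list of dicts, best first, with "p" (0 to 1); they miss things now and then, are a little off and sometimes report something else, mostly with a low value. They report only what shows in the picture. A call takes as long as a camera call.
- r.boxes_of(label, camera): "point" ([column, row] in pixels, amid what is visible of it).
The state is a dict: "time_s": time; "qpos": joint angles; "qd": joint speeds; "joint_efforts": joint torques, N m; "tool_pos": TCP position; "ee_rot": TCP orientation; "ft_force": force on the tool from outside, world axes, zero at the start; "torque": the same for the moment, N m; "finger_gap": finger opening in m; "finger_force": force on a finger pad.
Only numpy, scipy, OpenCV 4.12 (cv2) and the standard library are available. Lean on these libraries where they do the work, as an engineer would, in place of code of your own. Each camera call takes 0.05 s, during which the arm holds its last target. There are 200 camera calls.

## Task

Pull the seam presser out of its upright holder and run its tip slowly along the lid seam of every filled, lidded punnet, so that all its snap domes are pressed down flush with the lid. Stand the presser back in its holder with its tip down on the floor of the tube, and set all the sealed punnets upright side by side, flat on the floor of the yellow tray. Tip no punnet over and leave the other things on the table where they are.

Things in the scene. Friction and masses are not known exactly. Their poses are not given: they have to be found in the camera images.
- punnet_a_center (a point): Filled, lidded berry punnet: a clear box of red berries, 140 mm long (its x) x 60 mm wide (its y) x 65 mm high to the top of its flat white lid, about 0.3 kg, loose on the table; this point is its centre, 32.5 mm above its underside. z up. The seam runs along the middle of the lid, along its x, and carries three round grey snap domes, 28 mm across, centred at x = -40, 0 and +40 mm. Three or four such punnets (a to d) are present at a start.
- punnet_a_snap0 (a joint): Travel (m) of the snap dome at x = -40 mm of punnet_a: 0 = open, crown 4 mm proud of the lid; 0.004 = crown flush with the lid (stop at 0.0045). A single reading is noisy: average several. It takes about 1.2 N to press and stays where it is left. The dome slopes gently, so a round tip sliding along the seam at lid height rides each dome down.
- punnet_a_snap1 (a joint): Travel (m) of the snap dome at x = 0 mm of punnet_a: 0 = open, crown 4 mm proud of the lid; 0.004 = crown flush with the lid (stop at 0.0045). A single reading is noisy: average several. It takes about 1.2 N to press and stays where it is left. The dome slopes gently, so a round tip sliding along the seam at lid height rides each dome down.
- punnet_a_snap2 (a joint): Travel (m) of the snap dome at x = 40 mm of punnet_a: 0 = open, crown 4 mm proud of the lid; 0.004 = crown flush with the lid (stop at 0.0045). A single reading is noisy: average several. It takes about 1.2 N to press and stays where it is left. The dome slopes gently, so a round tip sliding along the seam at lid height rides each dome down.
- punnet_b_center (a point): Filled, lidded berry punnet: a clear box of red berries, 140 mm long (its x) x 60 mm wide (its y) x 65 mm high to the top of its flat white lid, about 0.3 kg, loose on the table; this point is its centre, 32.5 mm above its underside. z up. The seam runs along the middle of the lid, along its x, and carries three round grey snap domes, 28 mm across, centred at x = -40, 0 and +40 mm. Three or four such punnets (a to d) are present at a start.
- punnet_b_snap0 (a joint): Travel (m) of the snap dome at x = -40 mm of punnet_b: 0 = open, crown 4 mm proud of the lid; 0.004 = crown flush with the lid (stop at 0.0045). A single reading is noisy: average several. It takes about 1.2 N to press and stays where it is left. The dome slopes gently, so a round tip sliding along the seam at lid height rides each dome down.
- punnet_b_snap1 (a joint): Travel (m) of the snap dome at x = 0 mm of punnet_b: 0 = open, crown 4 mm proud of the lid; 0.004 = crown flush with the lid (stop at 0.0045). A single reading is noisy: average several. It takes about 1.2 N to press and stays where it is left. The dome slopes gently, so a round tip sliding along the seam at lid height rides each dome down.
- punnet_b_snap2 (a joint): Travel (m) of the snap dome at x = 40 mm of punnet_b: 0 = open, crown 4 mm proud of the lid; 0.004 = crown flush with the lid (stop at 0.0045). A single reading is noisy: average several. It takes about 1.2 N to press and stays where it is left. The dome slopes gently, so a round tip sliding along the seam at lid height rides each dome down.
- punnet_c_center (a point): Filled, lidded berry punnet: a clear box of red berries, 140 mm long (its x) x 60 mm wide (its y) x 65 mm high to the top of its flat white lid, about 0.3 kg, loose on the table; this point is its centre, 32.5 mm above its underside. z up. The seam runs along the middle of the lid, along its x, and carries three round grey snap domes, 28 mm across, centred at x = -40, 0 and +40 mm. Three or four such punnets (a to d) are present at a start.
- punnet_c_snap0 (a joint): Travel (m) of the snap dome at x = -40 mm of punnet_c: 0 = open, crown 4 mm proud of the lid; 0.004 = crown flush with the lid (stop at 0.0045). A single reading is noisy: average several. It takes about 1.2 N to press and stays where it is left. The dome slopes gently, so a round tip sliding along the seam at lid height rides each dome down.
- punnet_c_snap1 (a joint): Travel (m) of the snap dome at x = 0 mm of punnet_c: 0 = open, crown 4 mm proud of the lid; 0.004 = crown flush with the lid (stop at 0.0045). A single reading is noisy: average several. It takes about 1.2 N to press and stays where it is left. The dome slopes gently, so a round tip sliding along the seam at lid height rides each dome down.
- punnet_c_snap2 (a joint): Travel (m) of the snap dome at x = 40 mm of punnet_c: 0 = open, crown 4 mm proud of the lid; 0.004 = crown flush with the lid (stop at 0.0045). A single reading is noisy: average several. It takes about 1.2 N to press and stays where it is left. The dome slopes gently, so a round tip sliding along the seam at lid height rides each dome down.
- punnet_d_center (a point): Filled, lidded berry punnet: a clear box of red berries, 140 mm long (its x) x 60 mm wide (its y) x 65 mm high to the top of its flat white lid, about 0.3 kg, loose on the table; this point is its centre, 32.5 mm above its underside. z up. The seam runs along the middle of the lid, along its x, and carries three round grey snap domes, 28 mm across, centred at x = -40, 0 and +40 mm. Three or four such punnets (a to d) are present at a start.
- punnet_d_snap0 (a joint): Travel (m) of the snap dome at x = -40 mm of punnet_d: 0 = open, crown 4 mm proud of the lid; 0.004 = crown flush with the lid (stop at 0.0045). A single reading is noisy: average several. It takes about 1.2 N to press and stays where it is left. The dome slopes gently, so a round tip sliding along the seam at lid height rides each dome down.
- punnet_d_snap1 (a joint): Travel (m) of the snap dome at x = 0 mm of punnet_d: 0 = open, crown 4 mm proud of the lid; 0.004 = crown flush with the lid (stop at 0.0045). A single reading is noisy: average several. It takes about 1.2 N to press and stays where it is left. The dome slopes gently, so a round tip sliding along the seam at lid height rides each dome down.
- punnet_d_snap2 (a joint): Travel (m) of the snap dome at x = 40 mm of punnet_d: 0 = open, crown 4 mm proud of the lid; 0.004 = crown flush with the lid (stop at 0.0045). A single reading is noisy: average several. It takes about 1.2 N to press and stays where it is left. The dome slopes gently, so a round tip sliding along the seam at lid height rides each dome down.
- presser_handle (a point): Seam presser: square wooden handle 20 x 20 mm, 60 mm long, on a 12 mm round steel shaft with a 16 mm ball tip; 140 mm long in all, 0.09 kg. This point is the middle of the handle, on the tool's axis, 110 mm above the end of the tip (and 30 mm below the top). Its z runs from tip to handle; its x and y are square to the handle's faces. It stands in the holder, leaning up to about 0.25 rad.
- presser: The same presser; origin at the lowest end of its ball tip, on the axis of the tool; axes as for its handle.
- holder_floor (a point): Upright holder for the presser, fixed to the table: an aluminium tube, 38 mm outside and 28 mm inside, on a steel disc 84 mm across and 10 mm thick. This point is the centre of the tube's floor, 10 mm above the table; the rim is 62 mm above this point.
- tray_in (a point): Yellow packing tray, fixed to the table, open above: this point is the centre of its inner floor, about 4 mm above the table. Inside 180 mm (its x) x 380 mm (its y), walls 4 mm thick, its rim 44 mm above the table. Side by side across its y it holds four punnets with their length along its x.
- tape_roll: Roll of clear tape, 90 mm across, 45 mm high; bystander. Origin at the centre of its underside.
- empty_punnet: Open empty clear punnet without lid, 90 x 130 x 55 mm; bystander. Origin at the centre of its underside.
- tin: Closed tin, 80 mm across, 85 mm high; bystander. Origin at the centre of its underside.
- jar: Glass jar, 70 mm across, 100 mm high; bystander. Origin at the centre of its underside.

How it is judged:
On the way, in this order (a step that is already met when the one before it is completed fails the run):
1. The presser has been pulled clear of its holder (z of presser in the frame of holder_floor above 0.065 m), for 0.1 s.
2. All the snap domes of the punnets are pressed down while the presser is away from its holder (value of joint each of punnet_a_snap0, punnet_a_snap1, punnet_a_snap2, punnet_b_snap0, punnet_b_snap1, punnet_b_snap2, punnet_c_snap0, punnet_c_snap1, punnet_c_snap2, punnet_d_snap0, punnet_d_snap1, punnet_d_snap2 above 0.0025 m and horizontal distance between presser and holder_floor above 0.05 m), for 0.1 s.
At the end, for the whole second after the job is handed in: Every snap dome is pressed at least 2.5 of its 4 mm; the presser stands in the tube, its tip within 12 mm of the floor; every punnet stands within the tray on its floor (centre 25 to 40 mm above the floor, within 60 mm and 170 mm of the tray's middle along its x and y, tilt below 0.12 rad) (value of joint each of punnet_a_snap0, punnet_a_snap1, punnet_a_snap2, punnet_b_snap0, punnet_b_snap1, punnet_b_snap2, punnet_c_snap0, punnet_c_snap1, punnet_c_snap2, punnet_d_snap0, punnet_d_snap1, punnet_d_snap2 above 0.0025 m and horizontal distance between presser and holder_floor below 0.015 m and z of presser in the frame of holder_floor below 0.012 m and x of punnet_a_center in the frame of tray_in between -0.06 and 0.06 m and y of punnet_a_center in the frame of tray_in between -0.17 and 0.17 m and z of punnet_a_center in the frame of tray_in between 0.025 and 0.04 m and angle between each of punnet_a_center, punnet_b_center, punnet_c_center, punnet_d_center's own z axis and vertical below 0.12 rad and x of punnet_b_center in the frame of tray_in between -0.06 and 0.06 m and y of punnet_b_center in the frame of tray_in between -0.17 and 0.17 m and z of punnet_b_center in the frame of tray_in between 0.025 and 0.04 m and x of punnet_c_center in the frame of tray_in between -0.06 and 0.06 m and y of punnet_c_center in the frame of tray_in between -0.17 and 0.17 m and z of punnet_c_center in the frame of tray_in between 0.025 and 0.04 m and x of punnet_d_center in the frame of tray_in between -0.06 and 0.06 m and y of punnet_d_center in the frame of tray_in between -0.17 and 0.17 m and z of punnet_d_center in the frame of tray_in between 0.025 and 0.04 m); the robot touches nothing.
It fails at once if the presser's tip moves faster than 0.15 m/s while it is down on a seam (linear speed of presser above 0.15 m/s and ((x of presser in the frame of punnet_a_center between -0.065 and 0.065 m and y of presser in the frame of punnet_a_center between -0.025 and 0.025 m and z of presser in the frame of punnet_a_center between 0.02 and 0.0355 m) or (x of presser in the frame of punnet_b_center between -0.065 and 0.065 m and y of presser in the frame of punnet_b_center between -0.025 and 0.025 m and z of presser in the frame of punnet_b_center between 0.02 and 0.0355 m) or (x of presser in the frame of punnet_c_center between -0.065 and 0.065 m and y of presser in the frame of punnet_c_center between -0.025 and 0.025 m and z of presser in the frame of punnet_c_center between 0.02 and 0.0355 m) or (x of presser in the frame of punnet_d_center between -0.065 and 0.065 m and y of presser in the frame of punnet_d_center between -0.025 and 0.025 m and z of presser in the frame of punnet_d_center between 0.02 and 0.0355 m))).
It fails at once if a punnet is tipped by more than 0.7 rad (angle between any of punnet_a_center, punnet_b_center, punnet_c_center, punnet_d_center's own z axis and vertical above 0.7 rad).
It fails at once if another thing on the table is moved more than 60 mm or tipped over (distance of any of tape_roll, empty_punnet, tin, jar from where it was at the start of the episode above 0.06 m or angle between any of tape_roll, empty_punnet, tin, jar's own z axis and vertical above 0.6 rad).
Of punnet_a, punnet_b, punnet_c, punnet_d only 3 to 4 are there at a start; the rules pass over those that are not, and their reading is None.
At some moment in a run one of punnet_a, punnet_b, punnet_c, punnet_d may be knocked a few centimetres aside while the robot is not near it.
It also fails if it takes over 210 s, if anything falls off the work surface, if the arm or the gripper's body presses on something with over 40 N, if the wrist force passes 120 N, or if a joint passes its speed limit or range.

## Working session

There is one attempt and no reset: what is moved stays moved. The work goes in short steps, Python scripts to look and compute and a tool call to move; the robot and the scene stay as the last step left them, time stands still between calls to the robot, and variables do not carry over. Pictures are saved under pics/ and viewed, at most 14 in all, crops included, and the job is handed in when it is done.

Besides the shell and the picture viewer there is one more tool, called after "Request:" by a JSON object that holds its "name" and its "arguments". jog_arm: Moves the arm, as the interface text tells. Its arguments: {"type":"object","properties":{"rot":{"type":"array"},"slide":{"type":"array"},"hand":{"type":"array"},"newtons":{"type":"number"}},"required":["rot","slide","hand"]}

```bash
ls; mkdir -p pics
python3 - <<'E'
from plant import r
import cv2,numpy as np
for n in ("scene","top"):
    im=r.get_image(n); cv2.imwrite(f"pics/{n}0.png",im[:,:,::-1])
    p=r.camera_params(n); print(n,{k:np.round(v,4).tolist() for k,v in p.items()})
    for l in ("punnet_a_center","presser_handle","tape_roll","empty_punnet","tin","jar","punnet_a_snap0"):
        print(l,[(np.round(d["point"]).tolist(),round(d["p"],2)) for d in r.boxes_of(l,n)])
s=r.sense(); print(s["time_s"],s["ee_rot"],s["ft_force"],s["finger_gap"])
E
```

```text
pics
scene {'fx': 350.3025, 'fy': 350.3025, 'cx': 258.5443, 'cy': 190.4723, 'R': [[-0.4902, 0.8715, 0.0137], [0.709, 0.4079, -0.5753], [-0.5069, -0.2723, -0.8179]], 't': [0.2136, -0.3628, 1.217]}
punnet_a_center []
presser_handle [([212.0, 203.0], 0.54)]
tape_roll [([340.0, 278.0], 0.82), ([362.0, 316.0], 0.28)]
empty_punnet [([241.0, 292.0], 0.69), ([110.0, 223.0], 0.31)]
tin [([362.0, 316.0], 0.71)]
jar [([108.0, 221.0], 0.58)]
punnet_a_snap0 []
top {'fx': 440.6541, 'fy': 440.6541, 'cx': 251.8591, 'cy': 187.206, 'R': [[-0.1308, -0.9914, -0.0021], [-0.965, 0.1278, -0.2291], [0.2274, -0.0279, -0.9734]], 't': [0.113, 0.576, 1.1082]}
punnet_a_center []
presser_handle [([262.0, 154.0], 0.55)]
tape_roll [([164.0, 188.0], 0.98), ([205.0, 194.0], 0.2)]
empty_punnet [([208.0, 136.0], 0.62), ([243.0, 226.0], 0.47)]
tin [([120.0, 171.0], 0.8)]
jar [([328.0, 110.0], 0.57)]
punnet_a_snap0 [([121.0, 168.0], 0.28), ([376.0, 206.0], 0.19)]
0.8 [[-9.10290618e-01  4.13969792e-01  4.09165940e-05]
 [ 4.13969794e-01  9.10290611e-01  1.11639838e-04]
 [ 8.96952920e-06  1.18562931e-04 -9.99999993e-01]] [ 0.69144995  0.04662292 -1.32554066] 0.09137769351119505
```

View pics/top0.png

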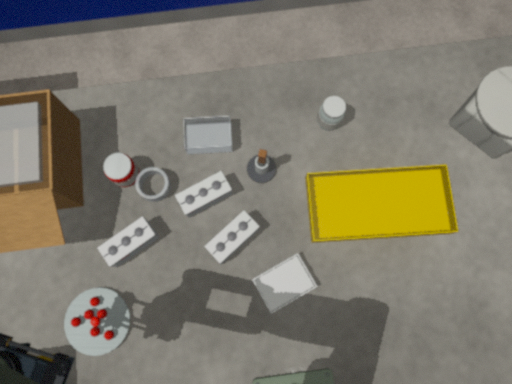

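View pics/scene0.png

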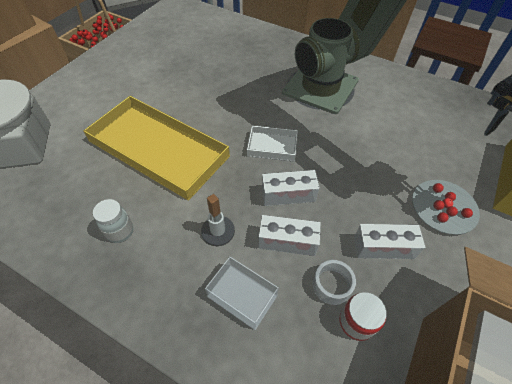

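The top view shows three lidded punnets at (203,194), (232,237) and (127,241). The holder and presser are at (262,167), the tray at (381,203), and two open empties at (208,134) and (285,283). The scene view agrees: punnets at (291,186), (290,232), (391,238), presser at (214,215). I see no fourth punnet. Next I'll localize these.

```bash
cat > h.py <<'E'
import numpy as np,cv2
from plant import r
def ray(n,px):
    p=r.camera_params(n);R=np.array(p["R"]);t=np.array(p["t"])
    return -R.T@t, R.T@np.array([(px[0]-p["cx"])/p["fx"],(px[1]-p["cy"])/p["fy"],1])
def at(n,px,z):
    o,d=ray(n,px); return o+d*(z-o[2])/d[2]
def proj(n,X):
    p=r.camera_params(n);c=np.array(p["R"])@np.array(X)+np.array(p["t"])
    return np.array([p["fx"]*c[0]/c[2]+p["cx"],p["fy"]*c[1]/c[2]+p["cy"]])
def tri(a,b):
    (o1,d1),(o2,d2)=ray("scene",a),ray("top",b)
    k=np.linalg.lstsq(np.c_[d1,-d2],o2-o1,rcond=None)[0]
    P,Q=o1+d1*k[0],o2+d2*k[1]; return (P+Q)/2,np.linalg.norm(P-Q)
def domes(n,im,z=.067):
    """grey blobs enclosed by white lids -> per-lid centre and yaw"""
    g=im.min(2); w=((g>185)).astype(np.uint8)
    out=[]
    cs,_=cv2.findContours(w,cv2.RETR_EXTERNAL,cv2.CHAIN_APPROX_NONE)
    for c in cs:
        if cv2.contourArea(c)<200: continue
        P=np.array([at(n,q,.065) for q in cv2.boxPoints(cv2.minAreaRect(c))])
        e=P[1]-P[0],P[2]-P[1]; L=max(e,key=np.linalg.norm); S=min(e,key=np.linalg.norm)
        out.append((P.mean(0)[:2].round(4),round(np.degrees(np.arctan2(L[1],L[0]))%180,1),round(np.linalg.norm(L),3),round(np.linalg.norm(S),3)))
    return out
E
python3 - <<'E'
from h import *
I={n:cv2.imread(f"pics/{n}0.png")[:,:,::-1].copy() for n in("scene","top")}
for n in I:
    print(n); [print(*q) for q in domes(n,I[n])]
# yellow tray
for n in I:
    h=cv2.cvtColor(I[n],cv2.COLOR_RGB2HSV); m=cv2.inRange(h,(22,150,60),(35,255,255))
    c=max(cv2.findContours(m,0,1)[0],key=cv2.contourArea); P=np.array([at(n,q,.044) for q in cv2.boxPoints(cv2.minAreaRect(c))]) 
    print("tray",n,P[:,:2].round(3).tolist(),P.mean(0).round(3))
a=I["top"][125:195,230:300];b=I["scene"][180:260,180:260]
cv2.imwrite("pics/cr.png",np.hstack([cv2.resize(a,(400,400),interpolation=2),cv2.resize(b,(400,400),interpolation=2)])[:,:,::-1])
E
```

```text
scene
[0.6811 0.3915] 160.4 0.072 0.072
[0.6078 0.177 ] 112.4 0.141 0.029
[0.4897 0.3839] 118.2 0.153 0.059
[0.5775 0.1645] 111.5 0.139 0.026
[ 0.7651 -0.2354] 143.9 0.062 0.062
[0.4798 0.1184] 124.5 0.14 0.029
[0.4521 0.0998] 125.5 0.14 0.025
[ 0.3786 -0.0036] 111.8 0.114 0.067
top
[ 0.3327 -0.017 ] 109.9 0.11 0.084
[0.4738 0.3726] 118.4 0.136 0.025
[0.4512 0.0969] 125.3 0.136 0.025
[0.5019 0.3881] 118.9 0.136 0.024
[0.4768 0.1153] 125.5 0.135 0.025
[0.5755 0.1615] 111.6 0.135 0.024
[0.6063 0.1738] 111.8 0.136 0.024
[0.6929 0.3916] 82.4 0.063 0.062
[ 0.7874 -0.2199] 169.8 0.054 0.053
tray scene [[0.599, -0.449], [0.401, -0.521], [0.457, -0.094], [0.626, -0.071]] [ 0.521 -0.284  0.044]
tray top [[0.612, -0.115], [0.585, -0.522], [0.397, -0.489], [0.424, -0.097]] [ 0.505 -0.306  0.044]
```

View pics/cr.png

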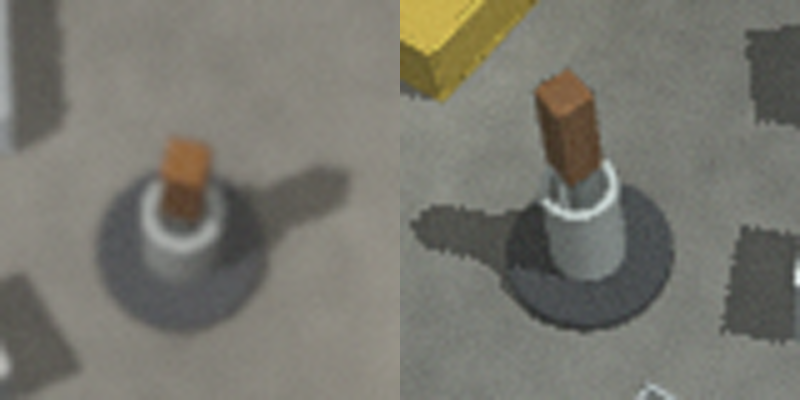

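The crops show the handle leaning in the tube. In the scene view the handle's top face is centred near (213.2,198.4) and its bottom near (215.4,214.4); in the top view these are (262.7,152.7) and (261.9,162.3). The disc centres are at (218,230.4) scene and (261.9,168.8) top.

Run:
```python
from h import *
T,e1=tri((213.2,198.4),(262.7,152.7)); B,e2=tri((215.4,214.4),(261.9,162.3))
print("top",T.round(4),e1,"bot",B.round(4),e2,"len",np.linalg.norm(T-B))
print("disc",at("top",(261.85,168.75),.01).round(4),at("scene",(218,230.4),.01).round(4))
print("rim",at("top",(261.9,162.1),.072).round(4),at("scene",(216.4,218),.072).round(4))
q=[at("scene",(180+(x-400)/5,180+y/5),T[2]) for x,y in((536,98),(568,70),(597,87),(563,115))]
q=np.array(q)[:,:2]; print("topface",q.round(4).tolist(),[round(np.degrees(np.arctan2(*(q[(i+1)%4]-q[i])[::-1])),1) for i in range(4)],[round(np.linalg.norm(q[(i+1)%4]-q[i]),4) for i in range(4)])
for n in("top","scene"):
    I=cv2.imread(f"pics/{n}0.png"); m=cv2.inRange(cv2.cvtColor(I,cv2.COLOR_BGR2HSV),(22,150,60),(35,255,255))
    c=cv2.convexHull(max(cv2.findContours(m,0,1)[0],key=cv2.contourArea)); c=cv2.approxPolyDP(c,5,True)[:,0]
    print(n,[(p.tolist(),at(n,p,.044)[:2].round(3).tolist(),at(n,p,0)[:2].round(3).tolist()) for p in c])
```

```text
top [0.6518 0.0022 0.1449] 0.00524562996888443 bot [0.6492 0.0013 0.0721] 0.0008322235060120853 len 0.07280558532804036
disc [ 6.486e-01 -1.000e-04  1.000e-02] [0.656  0.0076 0.01  ]
rim [0.6499 0.0008 0.072 ] [0.6561 0.0091 0.072 ]
topface [[0.6601, -0.0048], [0.6407, -0.001], [0.642, 0.0151], [0.6616, 0.0103]] [np.float64(168.7), np.float64(85.6), np.float64(-13.7), np.float64(-95.8)] [np.float64(0.0197), np.float64(0.0161), np.float64(0.0202), np.float64(0.0152)]
top [([446, 165], [0.583, -0.502], [0.593, -0.523]), ([457, 231], [0.401, -0.489], [0.404, -0.51]), ([312, 240], [0.428, -0.103], [0.432, -0.11]), ([308, 173], [0.611, -0.122], [0.622, -0.129])]
scene [([95, 137], [0.591, -0.452], [0.568, -0.496]), ([132, 108], [0.444, -0.442], [0.412, -0.486]), ([181, 127], [0.435, -0.263], [0.403, -0.296]), ([220, 156], [0.472, -0.103], [0.442, -0.126]), ([217, 168], [0.512, -0.087], [0.484, -0.109]), ([187, 195], [0.624, -0.104], [0.603, -0.128])]
```

```bash
cat >> h.py <<'E'
def yaw(R): return np.degrees(np.arctan2(R[1,1],R[0,1]))
def plan(*wps,smax=45.):
    """wps: (x,y,z,yaw of tool y or None); prints state and rows in tool axes (tool down), slide from axes at row start"""
    s=r.sense(); p=np.array(s["tool_pos"]); R=np.array(s["ee_rot"]); th=yaw(R)
    print("t",round(s["time_s"],1),"p",p.round(4),"yaw",round(th,1),"gap",round(s["finger_gap"],4),"F",np.round(s["ft_force"],1),"tilt",np.round(R[2,:2],4),"q",np.round(s["qpos"],2))
    for w in wps:
        d=(np.array(w[:3])-p)*1e3; dy=0 if w[3] is None else (w[3]-th+180)%360-180
        n=max(1,int(np.ceil(max(np.linalg.norm(d)/smax,abs(dy)/8.4)))); S=[]
        for i in range(n):
            a=np.radians(th+dy*i/n); X=np.array([-np.sin(a),np.cos(a),0]);Y=np.array([np.cos(a),np.sin(a),0])
            S.append([round(float(v),1) for v in (d@X/n,d@Y/n,-d[2]/n)])
        print(n,"rows rz",round(-dy/n,2),S if dy else S[0]); p=np.array(w[:3]); th+=dy
E
python3 -c "
from h import *
plan((.652,.003,.21,-8.5),(.652,.003,.101,None))"
```

```text
t 0.8 p [0.238  0.5235 0.1847] yaw 65.5 gap 0.0914 F [ 0.7  0.  -1.3] tilt [0.     0.0001] q [ 1.12  0.32  1.56  0.    1.26 -0.02]
15 rows rz 4.94 [[-39.5, -20.2, -1.7], [-41.1, -16.7, -1.7], [-42.4, -13.1, -1.7], [-43.3, -9.4, -1.7], [-44.0, -5.6, -1.7], [-44.3, -1.8, -1.7], [-44.3, 2.0, -1.7], [-44.0, 5.8, -1.7], [-43.3, 9.6, -1.7], [-42.3, 13.2, -1.7], [-41.0, 16.8, -1.7], [-39.4, 20.3, -1.7], [-37.5, 23.6, -1.7], [-35.3, 26.8, -1.7], [-32.9, 29.7, -1.7]]
3 rows rz 0.0 [0.0, 0.0, 36.3]
```

Request:
{"name": "jog_arm", "arguments": {"rot": [[0,0,5],[0,0,5],[0,0,5],[0,0,5],[0,0,5],[0,0,5],[0,0,5],[0,0,5],[0,0,5],[0,0,5],[0,0,5],[0,0,5]], "slide": [[-39.5,-20,-2],[-41,-17,-2],[-42,-13,-2],[-43,-9.5,-2],[-44,-5.5,-2],[-44,-2,-2],[-44,2,-2],[-44,6,-2],[-43,9.5,-2],[-42,13,-2],[-41,17,-2],[-39,20,-2]], "hand": [0,0,0,0,0,0,0,0,0,0,0,0]}}

```text
time_s: 2.0
tool_pos: [0.566, 0.1051, 0.2089]
ee_rot: [[-0.093, 0.996, 0.0], [0.996, 0.093, 0.0], [0.0, 0.0, -1.0]]
ft_force: [0.2, 0.5, 0.1]
finger_gap: 0.091
finger_force: 0.0
```

```bash
python3 -c "
from h import *
plan((.652,.003,.19,-8.5),(.652,.003,.101,None))"
```

```text
t 2.0 p [0.566  0.1051 0.2089] yaw 5.3 gap 0.091 F [0.2 0.5 0.1] tilt [0.0002 0.0005] q [0.16 0.31 1.52 0.   1.31 0.07]
3 rows rz 4.61 [[-36.5, 25.4, 6.3], [-34.4, 28.2, 6.3], [-32.0, 30.9, 6.3]]
2 rows rz 0.0 [0.0, 0.0, 44.5]
```

Request:
{"name": "jog_arm", "arguments": {"rot": [[0,0,4.6],[0,0,4.6],[0,0,4.6],[0,0,0],[0,0,0],[0,0,0],[0,0,0]], "slide": [[-36.5,25.5,0],[-34.5,28,0],[-32,31,0],[0,0,36],[0,0,36],[0,0,36],[0,0,0]], "hand": [0,0,0,0,0,0,0]}}

```text
time_s: 2.7
tool_pos: [0.6474, 0.0047, 0.0951]
ee_rot: [[0.144, 0.99, -0.012], [0.99, -0.144, 0.0], [-0.002, -0.012, -1.0]]
ft_force: [-0.9, 0.3, -1.6]
finger_gap: 0.0914
finger_force: 0.0
```

Run:
```python
from h import *
plan()
a=r.get_image("top")[115:185,225:295];b=r.get_image("scene")[180:260,175:255]
cv2.imwrite("pics/cr2.png",np.hstack([cv2.resize(a,(400,400),interpolation=2),cv2.resize(b,(400,400),interpolation=2)])[:,:,::-1])
```

```text
t 2.7 p [0.6474 0.0047 0.0951] yaw -8.3 gap 0.0914 F [-0.9  0.3 -1.6] tilt [-0.0015 -0.0116] q [-0.01  0.5   1.51  0.    1.15  0.13]
```

View pics/cr2.png

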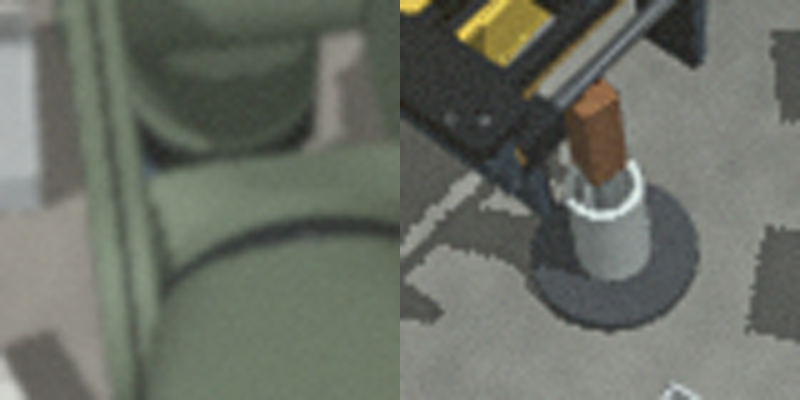

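The scene crop shows the handle at (597,130), with one finger ending near (545,205) to its lower left. I'll check whether the handle lies between the fingers by projection.

Run:
```python
from h import *
s=r.sense();p=np.array(s["tool_pos"]);R=np.array(s["ee_rot"])
for nm,v in(("tcp",(0,0,0)),("f+",(0,.052,0)),("f-",(0,-.052,0)),("f+ wide",(.016,.052,0)),("f+ wide-",(-.016,.052,0)),("grasp",(0,0,-.019))):
    q=proj("scene",p+R@np.array(v)); print(nm,((q-[175,180])*5+[400,0]).round(0))
for X in ((.652,.003,.148),(.652,.003,.09),(.652,.003,.01)): print(((proj("scene",X)-[175,180])*5+[400,0]).round())
```

```text
tcp [599. 147.]
f+ [521. 225.]
f- [673.  73.]
f+ wide [548. 244.]
f+ wide- [495. 206.]
grasp [596. 124.]
[586.  88.]
[597. 158.]
[612. 242.]
```

Request:
{"name": "jog_arm", "arguments": {"rot": [[0,0,0],[0,0,0],[0,0,0],[0,0,0],[0,0,0],[0,0,0],[0,0,0],[0,0,0]], "slide": [[0,0,-2],[0,0,-2],[0,0,0],[0,0,0],[0,0,0],[0,0,0],[0,0,0],[0,0,0]], "hand": [0.3,0.6,0.9,0.9,0.9,0.9,0.9,0.9], "newtons": 30}}

```text
time_s: 3.6
tool_pos: [0.6514, 0.0049, 0.1045]
ee_rot: [[0.144, 0.99, -0.0], [0.99, -0.144, 0.0], [0.0, -0.0, -1.0]]
ft_force: [0.1, -1.1, -0.4]
finger_gap: 0.0301
finger_force: 0.0
```

Request:
{"name": "jog_arm", "arguments": {"rot": [[0,0,0],[0,0,0],[0,0,0],[0,0,0],[0,0,0]], "slide": [[0,0,0],[0,0,0],[0,0,0],[0,0,0],[0,0,0]], "hand": [0.9,0.9,0.9,0.9,0.9], "newtons": 40}}

```text
time_s: 4.1
tool_pos: [0.6514, 0.0049, 0.1046]
ee_rot: [[0.144, 0.99, -0.0], [0.99, -0.144, 0.0], [0.0, -0.0, -1.0]]
ft_force: [0.1, -0.0, -0.9]
finger_gap: 0.0211
finger_force: 40.0
```

Request:
{"name": "jog_arm", "arguments": {"rot": [[0,0,0],[0,0,0],[0,0,0],[0,0,0],[0,0,0],[0,0,0],[0,0,0],[0,0,0]], "slide": [[0,0,-10],[0,0,-20],[0,0,-20],[0,0,-20],[0,0,-20],[0,0,-20],[0,0,-10],[0,0,0]], "hand": [0.9,0.9,0.9,0.9,0.9,0.9,0.9,0.9]}}

```text
time_s: 4.9
tool_pos: [0.6523, 0.0049, 0.2267]
ee_rot: [[0.144, 0.99, 0.004], [0.99, -0.144, 0.0], [0.001, 0.004, -1.0]]
ft_force: [0.2, 0.7, -0.6]
finger_gap: 0.0213
finger_force: 40.0
```

Run:
```python
from h import *
plan((.60,.14,.224,-62))
s=r.sense();p=np.array(s["tool_pos"])
b=r.get_image("scene"); c0=proj("scene",p-[0,0,.06]).round().astype(int); print(c0)
x,y=c0-40; b=b[y:y+80,x:x+80]
for z in (0,-.09): print(((proj("scene",p+[0,0,z])-c0+40)*7).round())
cv2.imwrite("pics/cr3.png",cv2.resize(b,(560,560),interpolation=2)[:,:,::-1])
for n in("top","scene"): print([np.round(d["point"]).tolist()+[round(d["p"],2)] for d in r.boxes_of("presser_handle",n)])
```

```text
t 4.9 p [0.6523 0.0049 0.2267] yaw -8.3 gap 0.0213 F [ 0.2  0.7 -0.6] tilt [0.0006 0.0038] q [-0.01  0.42  1.3   0.    1.41  0.13]
7 rows rz 7.68 [[18.0, -10.2, 0.4], [16.5, -12.5, 0.4], [14.7, -14.6, 0.4], [12.6, -16.4, 0.4], [10.3, -17.9, 0.4], [7.8, -19.2, 0.4], [5.2, -20.0, 0.4]]
[212 193]
[260. 162.]
[289. 335.]
[]
[]
```

View pics/cr3.png

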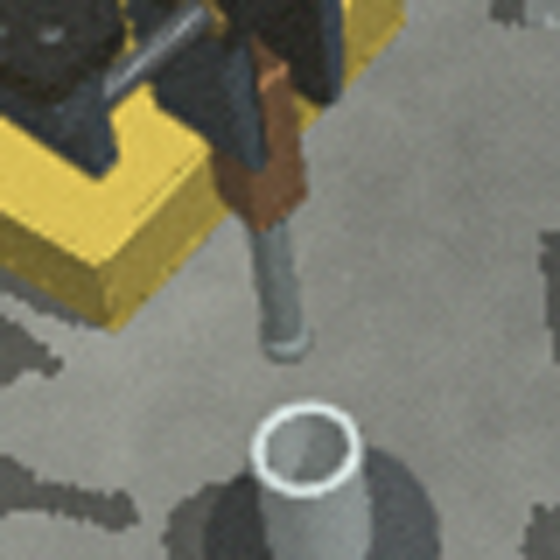

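The tip hangs at about (288,352) in the crop, nearly vertical below the TCP, and the tube rim is at (306,448). Next I'll go to the start of punnet B's seam.

Run:
```python
from h import *
im=r.get_image("scene"); [print(*q) for q in domes("scene",im)]
plan((.615,.111,.185,-68.3))
```

```text
[0.684  0.6305] 91.2 0.065 0.022
[0.6818 0.3914] 119.6 0.073 0.072
[0.4895 0.3838] 118.0 0.153 0.06
[0.5927 0.1716] 111.3 0.144 0.06
[0.4662 0.1093] 125.7 0.145 0.06
[ 0.3773 -0.0014] 111.8 0.12 0.068
[ 0.6132 -0.7476] 50.0 0.21 0.088
t 5.1 p [0.6507 0.0049 0.2232] yaw -8.3 gap 0.0211 F [ 0.7 -0.7 -0.8] tilt [-0.0003 -0.0026] q [-0.01  0.42  1.31  0.    1.41  0.13]
8 rows rz 7.51 [[12.5, -6.3, 4.8], [11.5, -7.9, 4.8], [10.4, -9.3, 4.8], [9.1, -10.6, 4.8], [7.6, -11.7, 4.8], [6.0, -12.6, 4.8], [4.3, -13.3, 4.8], [2.6, -13.8, 4.8]]
```

Request:
{"name": "jog_arm", "arguments": {"rot": [[0,0,7.5],[0,0,7.5],[0,0,7.5],[0,0,7.5],[0,0,7.5],[0,0,7.5],[0,0,7.5],[0,0,7.5],[0,0,0],[0,0,0]], "slide": [[12.5,-6.5,0],[11.5,-8,0],[10.5,-9.5,4],[9,-10.5,6],[7.5,-11.5,8],[6,-12.5,8],[4.5,-13.5,7],[2.5,-14,5],[0,0,0],[0,0,0]], "hand": [0.9,0.9,0.9,0.9,0.9,0.9,0.9,0.9,0.9,0.9]}}

```text
time_s: 6.1
tool_pos: [0.6151, 0.1108, 0.186]
ee_rot: [[0.928, 0.374, -0.001], [0.374, -0.928, -0.001], [-0.001, 0.0, -1.0]]
ft_force: [-0.2, -0.6, -0.1]
finger_gap: 0.021
finger_force: 40.0
```

Run:
```python
from h import *
plan()
s=r.sense();p=np.array(s["tool_pos"])
O=[]
for n in("scene","top"):
    c=proj(n,p-[0,0,.0865]); x,y=(c-40).round().astype(int); print(n,((c-[x,y])*5+[0 if n=="scene" else 400,0]).round())
    O.append(cv2.resize(r.get_image(n)[y:y+80,x:x+80],(400,400),interpolation=2))
cv2.imwrite("pics/cr4.png",np.hstack(O)[:,:,::-1])
```

```text
t 6.1 p [0.6151 0.1108 0.186 ] yaw -68.1 gap 0.021 F [-0.2 -0.6 -0.1] tilt [-0.0013  0.0002] q [ 0.16  0.4   1.44 -0.    1.3   1.35]
scene [200. 198.]
top [601. 201.]
```

View pics/cr4.png

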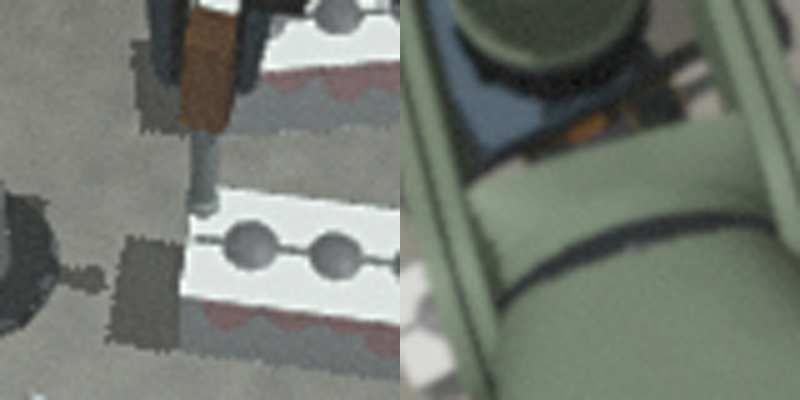

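Ball tip is at (203,205), right by prediction, and the seam's start is at (197,240). After the drop it would land about 1 px (3 mm) off the seam line, so I shift 2 mm across and lower.

Request:
{"name": "jog_arm", "arguments": {"rot": [[0,0,0],[0,0,0],[0,0,0],[0,0,0],[0,0,0],[0,0,0]], "slide": [[-2,0,8],[0,0,8],[0,0,5],[0,0,2],[0,0,0],[0,0,0]], "hand": [0.9,0.9,0.9,0.9,0.9,0.9], "newtons": 50}}

```text
time_s: 6.8
tool_pos: [0.6136, 0.1104, 0.1638]
ee_rot: [[0.929, 0.371, 0.0], [0.371, -0.929, 0.0], [0.0, 0.0, -1.0]]
ft_force: [0.7, -0.3, -0.4]
finger_gap: 0.0207
finger_force: 50.0
```

Request:
{"name": "jog_arm", "arguments": {"rot": [[0,0,0],[0,0,0],[0,0,0],[0,0,0]], "slide": [[0,0,2],[0,0,0],[0,0,0],[0,0,0]], "hand": [0.9,0.9,0.9,0.9]}}

```text
time_s: 7.2
tool_pos: [0.6135, 0.1104, 0.1618]
ee_rot: [[0.929, 0.371, 0.0], [0.371, -0.929, 0.0], [0.0, -0.0, -1.0]]
ft_force: [0.4, -0.0, -1.9]
finger_gap: 0.0206
finger_force: 50.0
```

Request:
{"name": "jog_arm", "arguments": {"rot": [[0,0,0],[0,0,0],[0,0,0]], "slide": [[0,0,1.5],[0,0,0],[0,0,0]], "hand": [0.9,0.9,0.9]}}

```text
time_s: 7.5
tool_pos: [0.6134, 0.1103, 0.1601]
ee_rot: [[0.929, 0.37, -0.0], [0.37, -0.929, 0.0], [-0.0, -0.0, -1.0]]
ft_force: [0.4, 0.3, -1.9]
finger_gap: 0.0208
finger_force: 50.0
```

Request:
{"name": "jog_arm", "arguments": {"rot": [[0,0,0],[0,0,0],[0,0,0]], "slide": [[0,0,1],[0,0,0],[0,0,0]], "hand": [0.9,0.9,0.9]}}

```text
time_s: 7.8
tool_pos: [0.6136, 0.1103, 0.1595]
ee_rot: [[0.929, 0.37, 0.001], [0.37, -0.929, 0.0], [0.001, 0.0, -1.0]]
ft_force: [-0.1, 1.4, 1.5]
finger_gap: 0.0205
finger_force: 50.0
```

Request:
{"name": "jog_arm", "arguments": {"rot": [[0,0,0],[0,0,0],[0,0,0],[0,0,0],[0,0,0],[0,0,0],[0,0,0],[0,0,0],[0,0,0],[0,0,0],[0,0,0],[0,0,0]], "slide": [[0,-4,0.3],[0,-6,0],[0,-6,0],[0,-6,0],[0,-6,0],[0,-6,0],[0,-6,0],[0,-6,0],[0,-6,0],[0,-6,0],[0,-6,0],[0,-6,0]], "hand": [0.9,0.9,0.9,0.9,0.9,0.9,0.9,0.9,0.9,0.9,0.9,0.9]}}

```text
time_s: 9.0
tool_pos: [0.5875, 0.1756, 0.1591]
ee_rot: [[0.929, 0.371, 0.001], [0.371, -0.929, -0.0], [0.0, 0.0, -1.0]]
ft_force: [0.3, -4.1, 6.0]
finger_gap: 0.0194
finger_force: 50.2
```

Run:
```python
from h import *
plan()
im=r.get_image("scene"); [print(*q) for q in domes("scene",im)]
cv2.imwrite("pics/cr5.png",cv2.resize(im[150:270,220:380],(800,600),interpolation=2)[:,:,::-1])
```

```text
t 9.0 p [0.5875 0.1756 0.1591] yaw -68.3 gap 0.0194 F [ 0.3 -4.1  6. ] tilt [0.0005 0.0005] q [ 0.27  0.4   1.51 -0.    1.23  1.46]
[0.6849 0.6296] 88.4 0.065 0.023
[0.6818 0.3914] 119.6 0.073 0.072
[0.6024 0.1903] 112.4 0.112 0.029
[0.4896 0.3839] 118.0 0.153 0.06
[ 0.7654 -0.2351] 137.9 0.063 0.062
[ 0.3772 -0.0023] 112.2 0.119 0.068
[ 0.6132 -0.7476] 50.0 0.21 0.088
```

View pics/cr5.png

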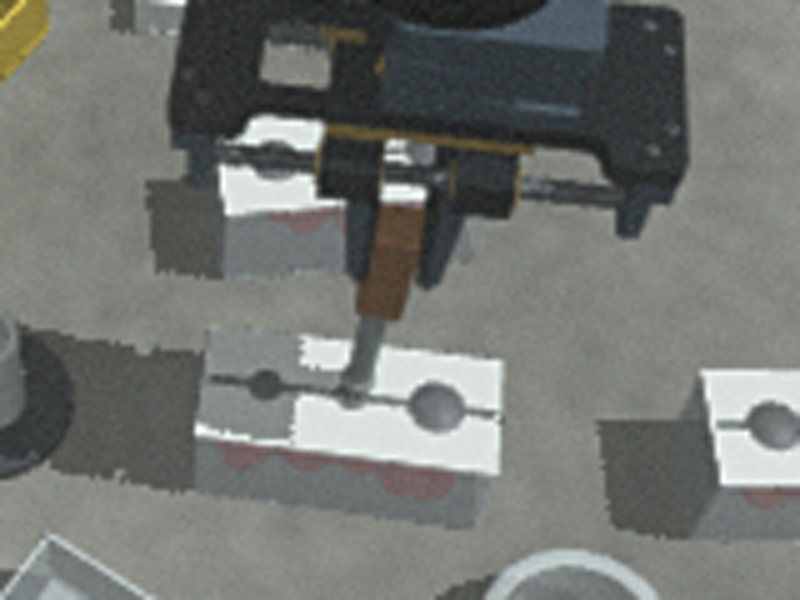

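The first dome at (267,383) is down, the tip is on the second at (352,390), and the presser trails a little. The punnet hasn't shifted, so I continue.

Request:
{"name": "jog_arm", "arguments": {"rot": [[0,0,0],[0,0,0],[0,0,0],[0,0,0],[0,0,0],[0,0,0],[0,0,0],[0,0,0],[0,0,0],[0,0,0],[0,0,0],[0,0,0]], "slide": [[0,-5,0],[0,-6,0],[0,-6,0],[0,-6,0],[0,-6,0],[0,-6,0],[0,-6,0],[0,-6,0],[0,-6,0],[0,-6,0],[0,-6,0],[0,0,0]], "hand": [0.9,0.9,0.9,0.9,0.9,0.9,0.9,0.9,0.9,0.9,0.9,0.9]}}

```text
time_s: 10.25
tool_pos: [0.5616, 0.238, 0.1583]
ee_rot: [[0.929, 0.37, -0.004], [0.37, -0.929, 0.004], [-0.002, -0.005, -1.0]]
ft_force: [-1.3, 1.9, 1.5]
finger_gap: 0.0194
finger_force: 49.8
```

Request:
{"name": "jog_arm", "arguments": {"rot": [[0,0,0],[0,0,0],[0,0,0],[0,0,0],[0,0,0]], "slide": [[0,0,-2],[0,0,-10],[0,0,-15],[0,0,-10],[0,0,0]], "hand": [0.9,0.9,0.9,0.9,0.9]}}

```text
time_s: 10.75
tool_pos: [0.5643, 0.2362, 0.1977]
ee_rot: [[0.929, 0.37, 0.003], [0.37, -0.929, 0.002], [0.004, -0.0, -1.0]]
ft_force: [-0.3, -0.2, -1.7]
finger_gap: 0.0197
finger_force: 49.9
```

Run:
```python
from h import *
plan()
im=r.get_image("scene"); [print(*q) for q in domes("scene",im)]
cv2.imwrite("pics/cr6.png",cv2.resize(im[150:270,250:410],(800,600),interpolation=2)[:,:,::-1])
```

```text
t 10.8 p [0.5643 0.2362 0.1977] yaw -68.3 gap 0.0197 F [-0.3 -0.2 -1.7] tilt [ 0.0035 -0.0005] q [0.38 0.37 1.46 0.   1.31 1.57]
[0.6806 0.6223] 62.4 0.071 0.047
[0.6818 0.3914] 119.6 0.073 0.072
[0.6032 0.1904] 113.3 0.112 0.029
[0.4897 0.384 ] 119.8 0.152 0.062
[ 0.765  -0.2355] 76.4 0.064 0.064
[0.466  0.1094] 126.0 0.145 0.061
[ 0.3773 -0.0014] 111.8 0.12 0.068
[ 0.6132 -0.7476] 50.0 0.21 0.088
```

View pics/cr6.png

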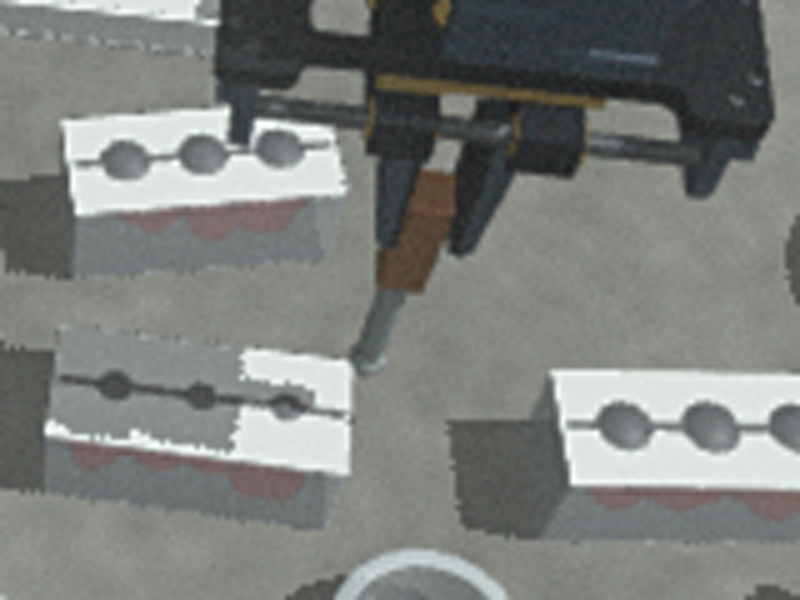

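All three domes of B are down, at (117,385), (202,395) and (290,405). But the presser has rocked in the grip, with the ball at (370,358). I'll estimate that tilt.

Run:
```python
from h import *
from scipy.optimize import least_squares
s=r.sense();p=np.array(s["tool_pos"]);R=np.array(s["ee_rot"]);G=p+R@[0,0,-.019]
uv=lambda x,y:np.array([250+x/5,150+y/5])
obs=[(.1055,uv(370,358)),(.0335,uv(400,290))]  # ball centre, handle bottom
def ax(v): return R@np.array([np.sin(v[1]),np.sin(v[0]),np.sqrt(1-np.sin(v[0])**2-np.sin(v[1])**2)])
f=lambda v:np.concatenate([proj("scene",G+l*ax(v))-q for l,q in obs])
o=least_squares(f,[.1,0]); print("tilt toward tool y, x:",o.x,"res px",o.fun.round(2))
print("straight",[((proj("scene",G+R@[0,0,l])-[250,150])*5).round() for l in(.1055,.0335)])
for n in ("scene","top"):
  print([np.round(d["point"]).tolist()+[round(d["p"],2)] for d in r.boxes_of("presser",n)])
```

```text
tilt toward tool y, x: [-0.01024454  0.01654046] res px [ 0.13  1.14 -0.37 -3.43]
straight [array([368., 360.]), array([397., 272.])]
[[333.0, 200.0, 0.64], [291.0, 236.0, 0.29]]
[]
```

The presser is actually straight: the observed ball at (370,358) matches the straight prediction of (368,360), so the lean was only perspective. On to punnet C.

```bash
python3 -c "
from h import *
plan((.5185,.3275,.175,-61.5),(.5185,.3275,.159,None),(.46,.4356,.159,None),smax=30)"
```

```text
t 10.9 p [0.563  0.2356 0.1953] yaw -68.3 gap 0.0196 F [-0.5  0.1 -0.5] tilt [-0.0011 -0.0003] q [0.38 0.37 1.46 0.   1.31 1.57]
4 rows rz -1.69 [[-1.8, -25.5, 5.1], [-1.1, -25.5, 5.1], [-0.3, -25.5, 5.1], [0.4, -25.5, 5.1]]
1 rows rz 0.0 [0.0, 0.0, 16.0]
5 rows rz 0.0 [0.0, -24.6, -0.0]
```

Request:
{"name": "jog_arm", "arguments": {"rot": [[0,0,-1.7],[0,0,-1.7],[0,0,-1.7],[0,0,-1.7],[0,0,0],[0,0,0],[0,0,0],[0,0,0],[0,0,0]], "slide": [[-2,-25.5,5],[-1,-25.5,5],[0,-25.5,5],[0,-25.5,5],[0,0,0],[0,0,6],[0,0,6],[0,0,3],[0,0,0]], "hand": [0.9,0.9,0.9,0.9,0.9,0.9,0.9,0.9,0.9]}}

```text
time_s: 11.8
tool_pos: [0.5188, 0.3265, 0.1601]
ee_rot: [[0.879, 0.477, -0.001], [0.477, -0.879, -0.001], [-0.001, 0.0, -1.0]]
ft_force: [-0.4, -0.5, -0.7]
finger_gap: 0.0191
finger_force: 49.9
```

Run:
```python
from h import *
plan((.5185,.3275,.1591,None))
im=r.get_image("scene")
s=r.sense();p=np.array(s["tool_pos"])
u=np.array([-.477,.879,0]);[print((proj("scene",p+[0,0,-.0945]+u*d)-[330,150]).round(1)*5) for d in(0,.12)]
cv2.imwrite("pics/cr7.png",cv2.resize(im[150:270,330:490],(800,600),interpolation=2)[:,:,::-1])
```

```text
t 11.8 p [0.5188 0.3265 0.1601] yaw -61.5 gap 0.0191 F [-0.4 -0.5 -0.7] tilt [-0.0013  0.0002] q [ 0.54  0.4   1.51 -0.    1.24  1.62]
1 rows rz 0.0 [0.2, -1.0, 1.0]
[172.  419.5]
[430.5 424.5]
```

View pics/cr7.png

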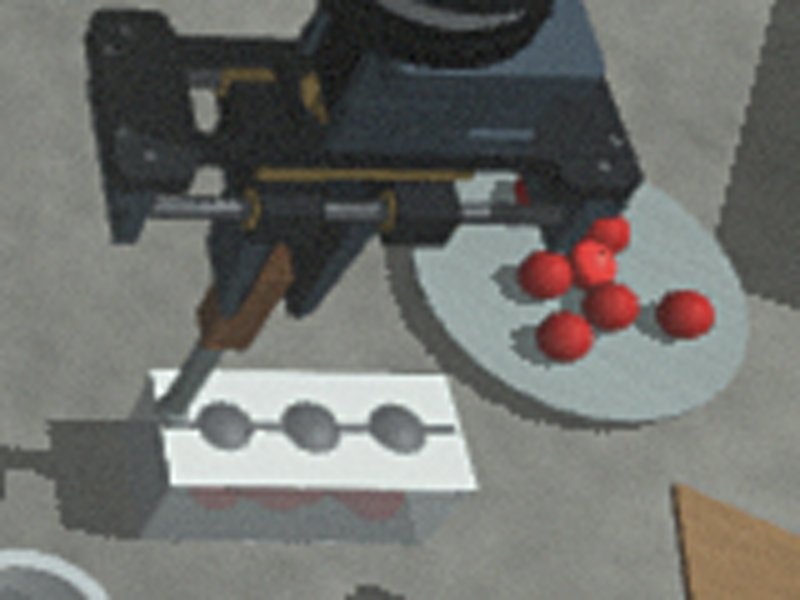

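The tip is at about (172,414) and the seam line runs from (165,423) to (455,430). That is about 2 mm off, so I add +2 mm in x, press and sweep.

Request:
{"name": "jog_arm", "arguments": {"rot": [[0,0,0],[0,0,0],[0,0,0],[0,0,0],[0,0,0],[0,0,0],[0,0,0],[0,0,0],[0,0,0],[0,0,0],[0,0,0],[0,0,0]], "slide": [[2,0,1.3],[0,-4,0],[0,-6,0],[0,-6,0],[0,-6,0],[0,-6,0],[0,-6,0],[0,-6,0],[0,-6,0],[0,-6,0],[0,-6,0],[0,-6,0]], "hand": [0.9,0.9,0.9,0.9,0.9,0.9,0.9,0.9,0.9,0.9,0.9,0.9]}}

```text
time_s: 13.05
tool_pos: [0.4896, 0.3852, 0.1597]
ee_rot: [[0.878, 0.478, 0.0], [0.478, -0.878, 0.0], [0.0, -0.0, -1.0]]
ft_force: [1.0, -0.5, 0.5]
finger_gap: 0.0196
finger_force: 49.9
```

Request:
{"name": "jog_arm", "arguments": {"rot": [[0,0,0],[0,0,0],[0,0,0],[0,0,0],[0,0,0],[0,0,0],[0,0,0],[0,0,0],[0,0,0],[0,0,0],[0,0,0],[0,0,0]], "slide": [[0,-6,0],[0,-6,0],[0,-6,0],[0,-6,0],[0,-6,0],[0,-6,0],[0,-6,0],[0,-6,0],[0,-4,0],[0,0,0],[0,0,-4],[0,0,-20]], "hand": [0.9,0.9,0.9,0.9,0.9,0.9,0.9,0.9,0.9,0.9,0.9,0.9]}}

```text
time_s: 14.25
tool_pos: [0.4638, 0.4291, 0.1815]
ee_rot: [[0.878, 0.478, -0.004], [0.478, -0.878, -0.004], [-0.006, 0.001, -1.0]]
ft_force: [0.3, -0.8, 0.2]
finger_gap: 0.0196
finger_force: 49.9
```

Run:
```python
from h import *
im=r.get_image("scene");[print(*q) for q in domes("scene",im)]
c=np.array([.465,.1075]);u=np.array([np.cos(np.radians(125.5)),np.sin(np.radians(125.5))])
a=c+u*.062;b=c-u*.062;print(a,b)
plan((*a,.19,-54.5),(*a,.1605,None),(*b,.1605,None))
cv2.imwrite("pics/cr8.png",cv2.resize(im[150:270,260:420],(800,600),interpolation=2)[:,:,::-1])
```

```text
[0.6818 0.3914] 119.6 0.073 0.072
[0.5049 0.3921] 119.8 0.142 0.026
[0.6081 0.1765] 111.5 0.139 0.027
[ 0.7652 -0.2354] 134.3 0.063 0.061
[0.37   0.0173] 111.4 0.079 0.066
[0.42899642 0.15797516] [0.50100358 0.05702484]
t 14.3 p [0.466  0.431  0.1868] yaw -61.5 gap 0.0197 F [0.7 0.1 2.2] tilt [ 0.0038 -0.0009] q [0.73 0.41 1.42 0.   1.31 1.8 ]
7 rows rz -1.0 [[-23.3, 31.7, -0.5], [-23.8, 31.3, -0.5], [-24.4, 30.9, -0.5], [-24.9, 30.5, -0.5], [-25.4, 30.1, -0.5], [-25.9, 29.6, -0.5], [-26.5, 29.2, -0.5]]
1 rows rz 0.0 [0.0, 0.0, 29.5]
3 rows rz 0.0 [-0.0, 41.3, -0.0]
```

View pics/cr8.png

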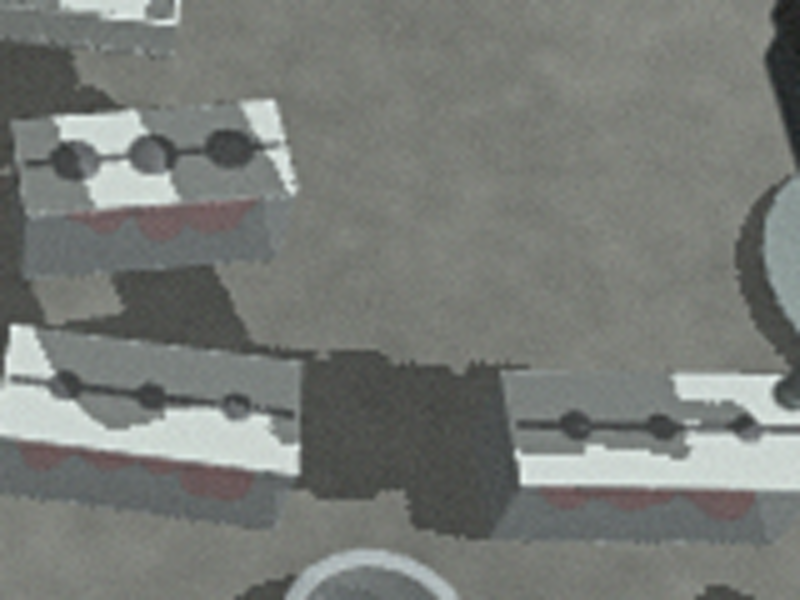

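All of C's domes are flush, at (577,424), (662,427) and (747,425), and B looks unchanged. Now punnet A, at (153,155).

Request:
{"name": "jog_arm", "arguments": {"rot": [[0,0,-1],[0,0,-1],[0,0,-1],[0,0,-1],[0,0,-1],[0,0,-1],[0,0,-1],[0,0,0],[0,0,0],[0,0,0],[0,0,0]], "slide": [[-23.5,31.5,-0.5],[-24,31.5,-0.5],[-24.5,31,-0.5],[-25,30.5,-0.5],[-25.5,30,-0.5],[-26,29.5,-0.5],[-26.5,29,-0.5],[0,0,10],[0,0,10],[0,0,9],[0,0,0]], "hand": [0.9,0.9,0.9,0.9,0.9,0.9,0.9,0.9,0.9,0.9,0.9]}}

```text
time_s: 15.4
tool_pos: [0.4287, 0.1582, 0.1589]
ee_rot: [[0.813, 0.583, 0.003], [0.583, -0.813, 0.001], [0.003, 0.001, -1.0]]
ft_force: [-0.6, -1.8, 8.9]
finger_gap: 0.0193
finger_force: 50.0
```

Run:
```python
from h import *
plan((.429,.158,.1591,-54.5))
im=r.get_image("scene");p=np.array(r.sense()["tool_pos"])
print((proj("scene",p+[0,0,-.0945])-[245,145])*5,[(proj("scene",(.465+k*-.5807*.04,.1075+k*.8141*.04,.067))-[245,145])*5 for k in(-1,0,1)])
cv2.imwrite("pics/cr9.png",cv2.resize(im[145:245,245:365],(720,600),interpolation=2)[:,:,::-1])
```

```text
t 15.4 p [0.4287 0.1582 0.1589] yaw -54.4 gap 0.0193 F [-0.6 -1.8  8.9] tilt [0.0025 0.0012] q [ 0.33  0.15  1.86 -0.    1.13  1.28]
1 rows rz 0.13 [[0.1, 0.4, -0.2]]
[343.50689034 166.68364347] [array([147.08970701, 179.20145975]), array([224.45968893, 173.13760313]), array([301.32949082, 167.11294801])]
```

View pics/cr9.png

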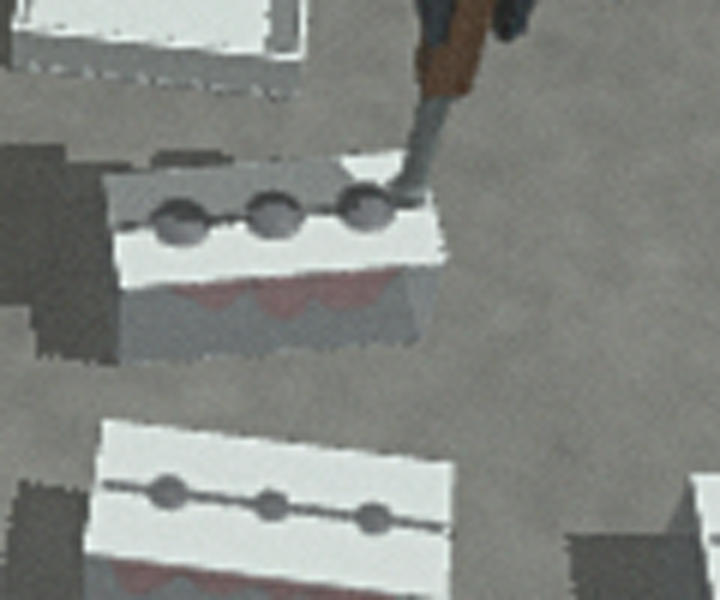

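The tip touches the lid at (408,198), on the seam and slightly too deep. I ease up 0.6 mm and sweep.

Request:
{"name": "jog_arm", "arguments": {"rot": [[0,0,0],[0,0,0],[0,0,0],[0,0,0],[0,0,0],[0,0,0],[0,0,0],[0,0,0],[0,0,0],[0,0,0],[0,0,0],[0,0,0]], "slide": [[1,0,-0.6],[0,4,0],[0,6,0],[0,6,0],[0,6,0],[0,6,0],[0,6,0],[0,6,0],[0,6,0],[0,6,0],[0,6,0],[0,6,0]], "hand": [0.9,0.9,0.9,0.9,0.9,0.9,0.9,0.9,0.9,0.9,0.9,0.9]}}

```text
time_s: 16.65
tool_pos: [0.4646, 0.1091, 0.1589]
ee_rot: [[0.814, 0.581, -0.003], [0.581, -0.814, 0.006], [0.001, -0.006, -1.0]]
ft_force: [-4.5, 4.9, 8.0]
finger_gap: 0.0197
finger_force: 50.2
```

Request:
{"name": "jog_arm", "arguments": {"rot": [[0,0,0],[0,0,0],[0,0,0],[0,0,0],[0,0,0],[0,0,0],[0,0,0],[0,0,0],[0,0,0],[0,0,0],[0,0,0],[0,0,0]], "slide": [[0,6,0],[0,6,0],[0,6,0],[0,6,0],[0,6,0],[0,6,0],[0,6,0],[0,6,0],[0,4,0],[0,0,0],[0,0,-4],[0,0,-30]], "hand": [0.9,0.9,0.9,0.9,0.9,0.9,0.9,0.9,0.9,0.9,0.9,0.9]}}

```text
time_s: 17.85
tool_pos: [0.4931, 0.0638, 0.1892]
ee_rot: [[0.813, 0.583, -0.009], [0.583, -0.813, -0.001], [-0.008, -0.004, -1.0]]
ft_force: [-0.0, -0.0, -1.4]
finger_gap: 0.0197
finger_force: 50.0
```

Run:
```python
from h import *
plan((.6515,.0049,.225,-8.3),(.6515,.0049,.106,None))
im=r.get_image("scene")
cv2.imwrite("pics/cr10.png",cv2.resize(im[145:270,215:375],(768,600),interpolation=2)[:,:,::-1])
```

```text
t 17.9 p [0.4931 0.0638 0.1892] yaw -54.4 gap 0.0197 F [-0.  -0.  -1.4] tilt [-0.0079 -0.0045] q [0.11 0.2  1.72 0.   1.23 1.05]
6 rows rz -7.68 [[15.7, 23.4, -6.0], [12.5, 25.3, -6.0], [9.0, 26.7, -6.0], [5.3, 27.7, -6.0], [1.6, 28.1, -6.0], [-2.2, 28.1, -6.0]]
3 rows rz 0.0 [0.0, 0.0, 39.7]
```

View pics/cr10.png

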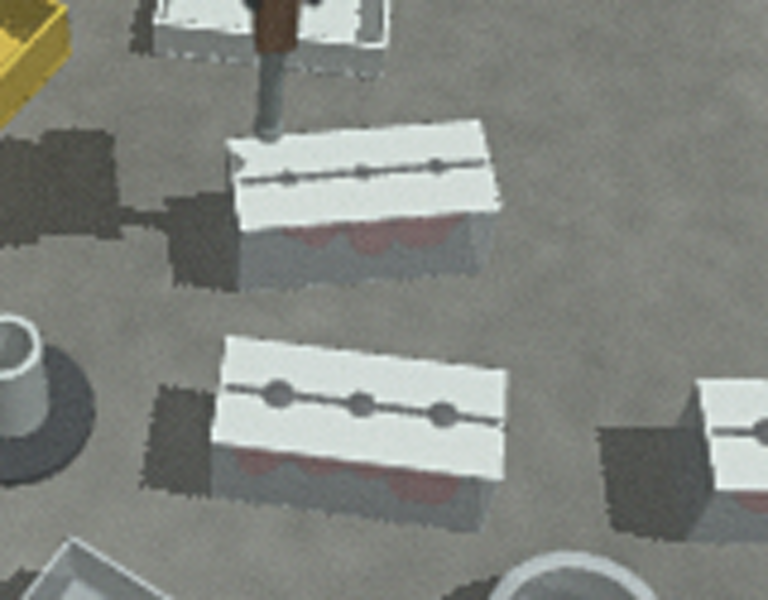

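All nine domes look down. A's (at (290,177), (362,171), (437,165)) are the smallest; B's at (280,393) still seem somewhat larger. I'll quantify the residual dome areas.

```bash
cat >> h.py <<'E'
def rect(im,c,yw,n="scene",off=(0,0)):
    u=np.array([np.cos(np.radians(yw)),np.sin(np.radians(yw))]);v=np.array([-u[1],u[0]])
    P=[proj(n,[*(np.array(c)+u*a*.07+v*b*.03),.065]) for a,b in((-1,-1),(1,-1),(1,1),(-1,1))]
    H=cv2.getPerspectiveTransform(np.float32(P),np.float32([[0,0],[280,0],[280,120],[0,120]]))
    return cv2.warpPerspective(im,H,(280,120),flags=cv2.INTER_CUBIC)
E
python3 - <<'E'
from h import *
pun={"A":((.4662,.1093),125.5),"B":((.5927,.1712),111.5),"C":((.4897,.384),118.3)}
i0=cv2.imread("pics/scene0.png"); i1=r.get_image("scene")[:,:,::-1].copy()
rows=[]
for k,(c,y) in pun.items():
    W=[rect(i,c,y) for i in(i0,i1)]; rows.append(np.hstack(W))
    for nm,w in zip(("before","now"),W):
        g=w.min(2).astype(float); g=(np.median(g[g>150])-g).clip(0)/100
        print(k,nm,[round(float(g[25:95,60+80*j-32:60+80*j+32].sum())) for j in range(3)],[round(float((g[25:95,60+80*j-32:60+80*j+32]>.4).sum(0).max())/2,1) for j in range(3)])
cv2.imwrite("pics/rect.png",np.vstack(rows))
E
```

```text
A before [2241, 2272, 2225] [27.0, 26.5, 25.5]
A now [781, 757, 779] [11.0, 11.0, 11.5]
B before [2287, 2129, 2291] [28.0, 26.5, 27.5]
B now [1150, 1020, 1033] [16.0, 15.0, 15.0]
C before [2194, 2382, 2275] [26.5, 28.0, 26.5]
C now [1073, 976, 1026] [16.0, 14.0, 14.5]
```

View pics/rect.png

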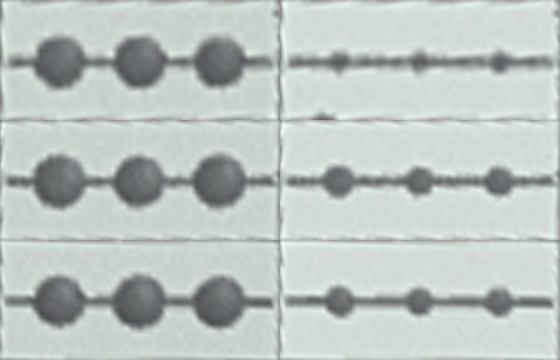

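The rectified lids (before left, now right) show A down to about 11 mm spots. B and C are at 14–16 mm, meaning roughly 1 mm still proud. That is a thin margin, so I'll resweep B and C slightly deeper.

```bash
python3 -c "
from h import *
plan((.613,.1103,.19,-68.3),(.613,.1103,.165,None),(.613,.1103,.158,None))"
```

```text
t 17.9 p [0.4982 0.0643 0.1951] yaw -54.4 gap 0.0197 F [ 1.4 -1.1 -0.4] tilt [0.0057 0.0031] q [0.11 0.19 1.71 0.   1.23 1.05]
3 rows rz 4.64 [[40.0, 9.8, 1.7], [40.7, 6.6, 1.7], [41.1, 3.2, 1.7]]
1 rows rz 0.0 [0.0, 0.0, 25.0]
1 rows rz 0.0 [0.0, 0.0, 7.0]
```

Request:
{"name": "jog_arm", "arguments": {"rot": [[0,0,4.6],[0,0,4.6],[0,0,4.6],[0,0,0],[0,0,0]], "slide": [[40,10,1],[40.5,6.5,2],[41,3,2],[0,0,0],[0,0,0]], "hand": [0.9,0.9,0.9,0.9,0.9]}}

```text
time_s: 18.45
tool_pos: [0.6097, 0.1098, 0.1853]
ee_rot: [[0.928, 0.372, -0.004], [0.372, -0.928, -0.001], [-0.004, -0.001, -1.0]]
ft_force: [0.0, -0.6, -1.4]
finger_gap: 0.0195
finger_force: 50.0
```

```bash
python3 -c "
from h import *
plan((.613,.1103,.16,-68.3),(.613,.1103,.158,None))"
```

```text
t 18.4 p [0.6097 0.1098 0.1853] yaw -68.2 gap 0.0195 F [ 0.  -0.6 -1.4] tilt [-0.0036 -0.0008] q [ 0.16  0.39  1.45 -0.    1.3   1.35]
1 rows rz 0.14 [[3.3, 0.7, 25.3]]
1 rows rz 0.0 [0.0, 0.0, 2.0]
```

Request:
{"name": "jog_arm", "arguments": {"rot": [[0,0,0],[0,0,0],[0,0,0],[0,0,0],[0,0,0]], "slide": [[2,1,9],[0,0,9],[0,0,4],[0,0,0],[0,0,0]], "hand": [0.9,0.9,0.9,0.9,0.9]}}

```text
time_s: 18.95
tool_pos: [0.6121, 0.1088, 0.1659]
ee_rot: [[0.929, 0.37, 0.0], [0.37, -0.929, 0.0], [0.0, -0.0, -1.0]]
ft_force: [0.1, -0.4, -0.4]
finger_gap: 0.0195
finger_force: 50.0
```

Request:
{"name": "jog_arm", "arguments": {"rot": [[0,0,0],[0,0,0],[0,0,0],[0,0,0],[0,0,0],[0,0,0],[0,0,0],[0,0,0],[0,0,0],[0,0,0],[0,0,0],[0,0,0]], "slide": [[0,0,4],[0,0,3.5],[0,-4,0],[0,-6,0],[0,-6,0],[0,-6,0],[0,-6,0],[0,-6,0],[0,-6,0],[0,-6,0],[0,-6,0],[0,-6,0]], "hand": [0.9,0.9,0.9,0.9,0.9,0.9,0.9,0.9,0.9,0.9,0.9,0.9]}}

```text
time_s: 20.15
tool_pos: [0.5913, 0.1627, 0.1589]
ee_rot: [[0.929, 0.371, 0.002], [0.371, -0.929, -0.001], [0.002, 0.002, -1.0]]
ft_force: [2.0, -3.9, 5.6]
finger_gap: 0.0197
finger_force: 50.1
```

Request:
{"name": "jog_arm", "arguments": {"rot": [[0,0,0],[0,0,0],[0,0,0],[0,0,0],[0,0,0],[0,0,0],[0,0,0],[0,0,0],[0,0,0],[0,0,0],[0,0,0],[0,0,0]], "slide": [[0,-6,0],[0,-6,0],[0,-6,0],[0,-6,0],[0,-6,0],[0,-6,0],[0,-6,0],[0,-6,0],[0,-6,0],[0,-4,0],[0,0,-4],[0,0,-25]], "hand": [0.9,0.9,0.9,0.9,0.9,0.9,0.9,0.9,0.9,0.9,0.9,0.9]}}

```text
time_s: 21.35
tool_pos: [0.5657, 0.2173, 0.1835]
ee_rot: [[0.929, 0.371, -0.01], [0.371, -0.929, -0.001], [-0.01, -0.003, -1.0]]
ft_force: [0.3, 0.6, -1.4]
finger_gap: 0.0196
finger_force: 50.0
```

```bash
python3 -c "
from h import *
plan((.520,.3285,.19,-61.5))"
```

```text
t 21.4 p [0.5657 0.2173 0.1835] yaw -68.2 gap 0.0196 F [ 0.3  0.6 -1.4] tilt [-0.0098 -0.0032] q [0.35 0.38 1.48 0.   1.29 1.54]
3 rows rz -2.25 [[-0.4, -40.1, -2.2], [1.2, -40.1, -2.2], [2.7, -40.0, -2.2]]
```

Request:
{"name": "jog_arm", "arguments": {"rot": [[0,0,-2.2],[0,0,-2.2],[0,0,-2.2],[0,0,0],[0,0,0],[0,0,0],[0,0,0],[0,0,0],[0,0,0]], "slide": [[-1.5,-40,0],[-1,-40,0],[1,-38,0],[0,0,8],[0,0,8],[0,0,4],[0,0,0],[0,0,0],[0,0,0]], "hand": [0.9,0.9,0.9,0.9,0.9,0.9,0.9,0.9,0.9]}}

```text
time_s: 22.25
tool_pos: [0.5206, 0.3236, 0.1675]
ee_rot: [[0.881, 0.474, 0.0], [0.474, -0.881, 0.001], [0.001, -0.0, -1.0]]
ft_force: [1.2, 0.1, -0.3]
finger_gap: 0.0197
finger_force: 50.0
```

Request:
{"name": "jog_arm", "arguments": {"rot": [[0,0,0],[0,0,0],[0,0,0],[0,0,0],[0,0,0],[0,0,0],[0,0,0],[0,0,0],[0,0,0],[0,0,0],[0,0,0],[0,0,0]], "slide": [[2,-3,5],[0,0,4.5],[0,-4,0],[0,-6,0],[0,-6,0],[0,-6,0],[0,-6,0],[0,-6,0],[0,-6,0],[0,-6,0],[0,-6,0],[0,-6,0]], "hand": [0.9,0.9,0.9,0.9,0.9,0.9,0.9,0.9,0.9,0.9,0.9,0.9]}}

```text
time_s: 23.45
tool_pos: [0.4946, 0.3774, 0.1589]
ee_rot: [[0.88, 0.475, 0.004], [0.475, -0.88, -0.002], [0.003, 0.004, -1.0]]
ft_force: [2.1, -4.4, 5.9]
finger_gap: 0.0198
finger_force: 50.1
```

Request:
{"name": "jog_arm", "arguments": {"rot": [[0,0,0],[0,0,0],[0,0,0],[0,0,0],[0,0,0],[0,0,0],[0,0,0],[0,0,0],[0,0,0],[0,0,0],[0,0,0],[0,0,0]], "slide": [[0,-6,0],[0,-6,0],[0,-6,0],[0,-6,0],[0,-6,0],[0,-6,0],[0,-6,0],[0,-6,0],[0,-6,0],[0,-4,0],[0,0,-4],[0,0,-30]], "hand": [0.9,0.9,0.9,0.9,0.9,0.9,0.9,0.9,0.9,0.9,0.9,0.9]}}

```text
time_s: 24.65
tool_pos: [0.4629, 0.4283, 0.1878]
ee_rot: [[0.88, 0.475, -0.008], [0.475, -0.88, -0.005], [-0.009, 0.001, -1.0]]
ft_force: [0.8, 0.6, -0.9]
finger_gap: 0.0192
finger_force: 50.0
```

Request:
{"name": "jog_arm", "arguments": {"rot": [[0,0,0],[0,0,0],[0,0,0]], "slide": [[0,0,-20],[0,0,0],[0,0,0]], "hand": [0.9,0.9,0.9]}}

```text
time_s: 24.95
tool_pos: [0.4649, 0.4297, 0.211]
ee_rot: [[0.88, 0.475, -0.001], [0.475, -0.88, 0.0], [-0.001, -0.0, -1.0]]
ft_force: [-0.2, -0.1, -1.4]
finger_gap: 0.0195
finger_force: 50.0
```

Run:
```python
from h import *
pun={"A":((.4662,.1093),125.5),"B":((.5927,.1712),111.5),"C":((.4897,.384),118.3)}
i1=r.get_image("scene")[:,:,::-1].copy(); [print(*q) for q in domes("scene",i1)]
for k,(c,y) in pun.items():
    g=rect(i1,c,y).min(2).astype(float); g=(np.median(g[g>150])-g).clip(0)/100
    print(k,[round(float(g[25:95,60+80*j-32:60+80*j+32].sum())) for j in range(3)],[round(float((g[25:95,60+80*j-32:60+80*j+32]>.4).sum(0).max())/2,1) for j in range(3)])
print((proj("scene",np.array(r.sense()["tool_pos"])-[0,0,.0865])))
plan((.6514,.0049,.24,-8.3),(.6514,.0049,.106,None),smax=40)
```

```text
[0.6811 0.3915] 160.4 0.072 0.072
[0.5049 0.3921] 119.8 0.142 0.026
[0.608  0.1764] 111.3 0.139 0.027
[ 0.7653 -0.2356] 134.3 0.063 0.061
[0.371  0.0147] 111.4 0.084 0.066
A [1092, 3292, 3787] [34.0, 35.0, 35.0]
B [3668, 2674, 3144] [34.0, 26.5, 32.0]
C [3071, 2366, 911] [30.0, 30.5, 18.0]
[424.49726999 222.87441591]
t 25.0 p [0.4646 0.4293 0.2101] yaw -61.7 gap 0.02 F [ 0.1 -0.6 -1.2] tilt [-0.0025  0.0001] q [0.73 0.4  1.38 0.   1.37 1.8 ]
12 rows rz -4.45 [[-3.1, 38.5, -2.5], [-6.1, 38.2, -2.5], [-9.0, 37.6, -2.5], [-11.9, 36.8, -2.5], [-14.7, 35.7, -2.5], [-17.4, 34.5, -2.5], [-20.1, 33.0, -2.5], [-22.6, 31.4, -2.5], [-24.9, 29.5, -2.5], [-27.1, 27.5, -2.5], [-29.2, 25.3, -2.5], [-31.1, 23.0, -2.5]]
4 rows rz 0.0 [0.0, 0.0, 33.5]
```

Request:
{"name": "jog_arm", "arguments": {"rot": [[0,0,-4.45],[0,0,-4.45],[0,0,-4.45],[0,0,-4.45],[0,0,-4.45],[0,0,-4.45],[0,0,-4.45],[0,0,-4.45],[0,0,-4.45],[0,0,-4.45],[0,0,-4.45],[0,0,-4.45]], "slide": [[-3,38.5,-2.5],[-6,38,-2.5],[-9,37.5,-2.5],[-12,37,-2.5],[-14.5,35.5,-2.5],[-17.5,34.5,-2.5],[-20,33,-2.5],[-22.5,31.5,-2.5],[-25,29.5,-2.5],[-27,27.5,-2.5],[-29,25.5,-2.5],[-31,23,-2.5]], "hand": [0.9,0.9,0.9,0.9,0.9,0.9,0.9,0.9,0.9,0.9,0.9,0.9]}}

```text
time_s: 26.2
tool_pos: [0.6523, 0.0046, 0.2396]
ee_rot: [[0.14, 0.99, -0.003], [0.99, -0.14, 0.001], [0.0, -0.003, -1.0]]
ft_force: [-0.3, 0.4, -0.1]
finger_gap: 0.0196
finger_force: 50.0
```

Request:
{"name": "jog_arm", "arguments": {"rot": [[0,0,0],[0,0,0],[0,0,0]], "slide": [[0,0,0],[0,0,0],[0,0,0]], "hand": [0.9,0.9,0.9]}}

```text
time_s: 26.5
tool_pos: [0.6519, 0.0069, 0.2404]
ee_rot: [[0.143, 0.99, -0.002], [0.99, -0.143, 0.001], [0.0, -0.003, -1.0]]
ft_force: [-0.2, -0.3, -0.9]
finger_gap: 0.0197
finger_force: 50.0
```

Run:
```python
from h import *
pun={"A":((.4662,.1093),125.5),"B":((.5927,.1712),111.5),"C":((.4897,.384),118.3)}
i1=r.get_image("scene")[:,:,::-1].copy(); [print(*q) for q in domes("scene",i1)]
cv2.imwrite("pics/hold.png",i1)
for k,(c,y) in pun.items():
    g=rect(i1,c,y).min(2).astype(float); g=(np.median(g[g>150])-g).clip(0)/100
    print(k,[round(float(g[25:95,60+80*j-32:60+80*j+32].sum())) for j in range(3)],[round(float((g[25:95,60+80*j-32:60+80*j+32]>.4).sum(0).max())/2,1) for j in range(3)])
plan((.6514,.0049,.24,-8.3),(.6514,.0049,.106,None),smax=40)
```

```text
[0.6845 0.6301] 88.4 0.064 0.022
[0.6818 0.3914] 119.6 0.073 0.072
[0.4895 0.3838] 118.1 0.153 0.06
[0.5927 0.1716] 111.4 0.144 0.06
[0.4888 0.0756] 125.7 0.143 0.06
[ 0.3773 -0.0014] 111.8 0.12 0.068
[ 0.6132 -0.7476] 50.0 0.21 0.088
A [769, 806, 3509] [11.0, 10.5, 35.0]
B [1066, 1044, 1066] [15.5, 14.5, 15.0]
C [805, 787, 750] [11.0, 11.0, 9.0]
t 26.6 p [0.6519 0.0072 0.2408] yaw -8.2 gap 0.0195 F [-0.3 -0.2 -0.8] tilt [ 0.0004 -0.0018] q [-0.01  0.42  1.27  0.    1.45  0.14]
1 rows rz 0.1 [[-2.3, -0.2, 0.8]]
4 rows rz 0.0 [0.0, 0.0, 33.5]
```

Punnet A has been knocked about 40 mm along its length, to (0.489,0.0756). C now matches A. B stays at 15 mm because my earlier passes ran about 4 mm off its seam, so it gets one more pass on the scene-camera line.

```bash
python3 -c "
from h import *
plan((.6156,.1137,.185,-68.3))"
```

```text
t 26.6 p [0.6519 0.0072 0.2408] yaw -8.2 gap 0.0195 F [-0.3 -0.2 -0.8] tilt [ 0.0004 -0.0018] q [-0.01  0.42  1.27  0.    1.45  0.14]
8 rows rz 7.51 [[12.5, -6.4, 7.0], [11.6, -8.0, 7.0], [10.4, -9.4, 7.0], [9.1, -10.7, 7.0], [7.6, -11.8, 7.0], [6.0, -12.7, 7.0], [4.3, -13.4, 7.0], [2.5, -13.8, 7.0]]
```

Request:
{"name": "jog_arm", "arguments": {"rot": [[0,0,7.5],[0,0,7.5],[0,0,7.5],[0,0,7.5],[0,0,7.5],[0,0,7.5],[0,0,7.5],[0,0,7.5],[0,0,0],[0,0,0],[0,0,0],[0,0,0]], "slide": [[12.5,-6.5,7],[11.5,-8,7],[10.5,-9.5,7],[9,-10.5,7],[7.5,-12,7],[6,-12.5,7],[4.5,-13.5,7],[2.5,-14,7],[0,0,10],[0,0,8],[0,0,0],[0,0,0]], "hand": [0.9,0.9,0.9,0.9,0.9,0.9,0.9,0.9,0.9,0.9,0.9,0.9]}}

```text
time_s: 27.75
tool_pos: [0.6162, 0.112, 0.1675]
ee_rot: [[0.929, 0.371, -0.0], [0.371, -0.929, -0.0], [-0.0, 0.0, -1.0]]
ft_force: [0.5, 0.3, -0.6]
finger_gap: 0.0192
finger_force: 50.0
```

Request:
{"name": "jog_arm", "arguments": {"rot": [[0,0,0],[0,0,0],[0,0,0],[0,0,0],[0,0,0],[0,0,0],[0,0,0],[0,0,0],[0,0,0],[0,0,0],[0,0,0],[0,0,0]], "slide": [[0,0,5],[0,0,4.5],[0,-4,0],[0,-6,0],[0,-6,0],[0,-6,0],[0,-6,0],[0,-6,0],[0,-6,0],[0,-6,0],[0,-6,0],[0,-6,0]], "hand": [0.9,0.9,0.9,0.9,0.9,0.9,0.9,0.9,0.9,0.9,0.9,0.9]}}

```text
time_s: 28.95
tool_pos: [0.5952, 0.1661, 0.1589]
ee_rot: [[0.929, 0.371, 0.002], [0.371, -0.929, -0.002], [0.001, 0.002, -1.0]]
ft_force: [2.0, -5.0, 5.6]
finger_gap: 0.0194
finger_force: 50.1
```

Request:
{"name": "jog_arm", "arguments": {"rot": [[0,0,0],[0,0,0],[0,0,0],[0,0,0],[0,0,0],[0,0,0],[0,0,0],[0,0,0],[0,0,0],[0,0,0],[0,0,0],[0,0,0]], "slide": [[0,-6,0],[0,-6,0],[0,-6,0],[0,-6,0],[0,-6,0],[0,-6,0],[0,-6,0],[0,-6,0],[0,-6,0],[0,-4,0],[0,0,-4],[0,0,-30]], "hand": [0.9,0.9,0.9,0.9,0.9,0.9,0.9,0.9,0.9,0.9,0.9,0.9]}}

```text
time_s: 30.15
tool_pos: [0.5692, 0.2206, 0.1879]
ee_rot: [[0.929, 0.371, -0.012], [0.371, -0.929, -0.001], [-0.011, -0.003, -1.0]]
ft_force: [-0.1, -0.5, -0.8]
finger_gap: 0.0196
finger_force: 50.0
```

Request:
{"name": "jog_arm", "arguments": {"rot": [[0,0,0],[0,0,0],[0,0,0]], "slide": [[0,0,-45],[0,0,0],[0,0,0]], "hand": [0.9,0.9,0.9]}}

```text
time_s: 30.45
tool_pos: [0.5726, 0.2212, 0.2374]
ee_rot: [[0.929, 0.371, -0.0], [0.371, -0.929, 0.002], [0.0, -0.002, -1.0]]
ft_force: [0.8, -0.1, -1.3]
finger_gap: 0.0197
finger_force: 50.0
```

Run:
```python
from h import *
plan((.6514,.0049,.235,-8.3))
```

```text
t 30.4 p [0.5726 0.2212 0.2374] yaw -68.2 gap 0.0197 F [ 0.8 -0.1 -1.3] tilt [ 0.0004 -0.0021] q [0.35 0.36 1.38 0.   1.41 1.54]
8 rows rz -7.49 [[-0.9, 28.8, 0.3], [-4.6, 28.4, 0.3], [-8.3, 27.6, 0.3], [-11.8, 26.2, 0.3], [-15.1, 24.5, 0.3], [-18.2, 22.3, 0.3], [-20.9, 19.7, 0.3], [-23.3, 16.8, 0.3]]
```

Request:
{"name": "jog_arm", "arguments": {"rot": [[0,0,-7.5],[0,0,-7.5],[0,0,-7.5],[0,0,-7.5],[0,0,-7.5],[0,0,-7.5],[0,0,-7.5],[0,0,-7.5],[0,0,0],[0,0,0],[0,0,0]], "slide": [[-1,29,0],[-4.5,28.5,0],[-8.5,27.5,0],[-12,26,0],[-15,24.5,0],[-18,22.5,0],[-21,19.5,0],[-23.5,17,0],[0,0,0],[0,0,0],[0,0,0]], "hand": [0.9,0.9,0.9,0.9,0.9,0.9,0.9,0.9,0.9,0.9,0.9]}}

```text
time_s: 31.55
tool_pos: [0.6509, 0.0048, 0.2359]
ee_rot: [[0.144, 0.99, -0.003], [0.99, -0.144, 0.001], [0.001, -0.003, -1.0]]
ft_force: [0.2, 0.3, -1.6]
finger_gap: 0.0194
finger_force: 50.0
```

Run:
```python
from h import *
pun={"A":((.4889,.0756),125.7),"B":((.5927,.1712),111.5),"C":((.4897,.384),118.3)}
i1=r.get_image("scene")[:,:,::-1].copy(); [print(*q) for q in domes("scene",i1)]
for k,(c,y) in pun.items():
    g=rect(i1,c,y).min(2).astype(float); g=(np.median(g[g>150])-g).clip(0)/100
    print(k,[round(float(g[25:95,60+80*j-32:60+80*j+32].sum())) for j in range(3)],[round(float((g[25:95,60+80*j-32:60+80*j+32]>.4).sum(0).max())/2,1) for j in range(3)])
plan((.6514,.0049,.106,-8.3),smax=40)
```

```text
[0.6845 0.6297] 88.4 0.063 0.022
[0.6818 0.3914] 119.6 0.073 0.072
[0.4896 0.3838] 118.0 0.153 0.06
[0.5928 0.1716] 111.5 0.144 0.06
[0.4888 0.0756] 125.7 0.143 0.06
[ 0.3773 -0.0014] 111.8 0.12 0.068
[ 0.6132 -0.7476] 50.0 0.21 0.088
A [789, 765, 816] [11.0, 11.0, 11.0]
B [772, 742, 770] [11.0, 9.5, 10.0]
C [783, 762, 730] [11.0, 11.0, 9.0]
t 31.6 p [0.6511 0.0049 0.2363] yaw -8.2 gap 0.0195 F [-0.9  0.4 -1.3] tilt [ 0.0007 -0.002 ] q [-0.01  0.42  1.28  0.    1.44  0.13]
4 rows rz 0.02 [[0.0, 0.1, 32.6], [0.0, 0.1, 32.6], [0.0, 0.1, 32.6], [0.0, 0.1, 32.6]]
```

All nine domes now show the same small residual, with spots of about 10–11 mm. I'll lower to just above the tube rim and check alignment with my last picture.

Request:
{"name": "jog_arm", "arguments": {"rot": [[0,0,0],[0,0,0],[0,0,0],[0,0,0],[0,0,0]], "slide": [[0,0,25],[0,0,27],[0,0,0],[0,0,0],[0,0,0]], "hand": [0.9,0.9,0.9,0.9,0.9]}}

```text
time_s: 32.1
tool_pos: [0.6528, 0.0041, 0.1869]
ee_rot: [[0.143, 0.99, 0.003], [0.99, -0.143, 0.0], [0.001, 0.003, -1.0]]
ft_force: [-0.3, -0.3, -0.6]
finger_gap: 0.0196
finger_force: 50.0
```

Run:
```python
from h import *
plan()
im=r.get_image("scene");p=np.array(r.sense()["tool_pos"])
f=lambda X:((proj("scene",X)-[190,180])*10).round()
print("ballc",f(p-[0,0,.0865]),"ballc dropped to rim z",f([p[0],p[1],.072]),"+5mm x",f([p[0]+.005,p[1],.072]),"+5mm y",f([p[0],p[1]+.005,.072]))
cv2.imwrite("pics/cr11.png",cv2.resize(im[180:240,190:250],(600,600),interpolation=2)[:,:,::-1])
```

```text
t 32.1 p [0.6528 0.0041 0.1869] yaw -8.2 gap 0.0196 F [-0.3 -0.3 -0.6] tilt [0.0006 0.003 ] q [-0.01  0.44  1.37  0.    1.33  0.13]
ballc [242. 296.] ballc dropped to rim z [253. 360.] +5mm x [241. 376.] +5mm y [271. 369.]
```

View pics/cr11.png

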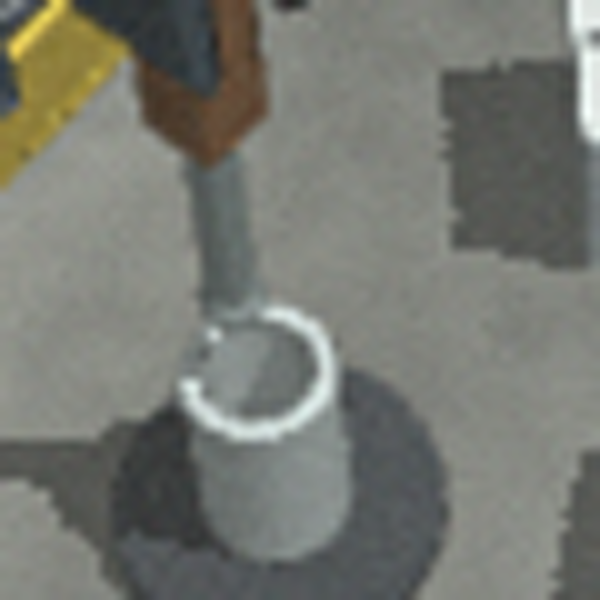

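The rim centre is at (258,371). The tip, now at about (233,298), would drop to about (244,361), so I shift about +3.5 mm in tool x and +2 mm in tool y and insert in stages.

Request:
{"name": "jog_arm", "arguments": {"rot": [[0,0,0],[0,0,0],[0,0,0],[0,0,0],[0,0,0],[0,0,0],[0,0,0]], "slide": [[3.5,2,0],[0,0,0],[0,0,10],[0,0,10],[0,0,10],[0,0,0],[0,0,0]], "hand": [0.9,0.9,0.9,0.9,0.9,0.9,0.9]}}

```text
time_s: 32.85
tool_pos: [0.6541, 0.0067, 0.1545]
ee_rot: [[0.144, 0.99, -0.001], [0.99, -0.144, 0.0], [-0.0, -0.001, -1.0]]
ft_force: [-0.2, 0.2, -1.5]
finger_gap: 0.0197
finger_force: 50.0
```

Request:
{"name": "jog_arm", "arguments": {"rot": [[0,0,0],[0,0,0],[0,0,0],[0,0,0],[0,0,0],[0,0,0]], "slide": [[0,0,15],[0,0,15],[0,0,15],[0,0,3],[0,0,0],[0,0,0]], "hand": [0.9,0.9,0.9,0.9,0.9,0.9]}}

```text
time_s: 33.45
tool_pos: [0.6551, 0.0067, 0.1082]
ee_rot: [[0.144, 0.99, 0.002], [0.99, -0.144, 0.0], [0.0, 0.002, -1.0]]
ft_force: [0.8, -0.6, -1.0]
finger_gap: 0.0198
finger_force: 50.0
```

Request:
{"name": "jog_arm", "arguments": {"rot": [[0,0,0],[0,0,0],[0,0,0],[0,0,0],[0,0,0],[0,0,0],[0,0,0],[0,0,0],[0,0,0]], "slide": [[0,0,2.5],[0,0,0],[0,0,0],[0,0,0],[0,0,0],[0,0,0],[0,0,0],[0,0,0],[0,0,0]], "hand": [0.9,0.9,0.6,0.5,0.4,0.4,0.4,0.4,0.4]}}

```text
time_s: 34.35
tool_pos: [0.6543, 0.0067, 0.1046]
ee_rot: [[0.144, 0.99, 0.0], [0.99, -0.144, 0.0], [0.0, -0.0, -1.0]]
ft_force: [0.1, 0.2, 0.5]
finger_gap: 0.0546
finger_force: 0.0
```

Request:
{"name": "jog_arm", "arguments": {"rot": [[0,0,0],[0,0,0],[0,0,0],[0,0,0],[0,0,0],[0,0,0],[0,0,0]], "slide": [[0,0,-10],[0,0,-25],[0,0,-30],[0,0,-30],[0,0,-20],[0,0,0],[0,0,0]], "hand": [0.4,0.4,0.4,0.4,0.2,0,0]}}

```text
time_s: 35.05
tool_pos: [0.6542, 0.0067, 0.2197]
ee_rot: [[0.144, 0.99, 0.0], [0.99, -0.144, 0.0], [0.0, 0.0, -1.0]]
ft_force: [-0.2, 0.4, -0.3]
finger_gap: 0.076
finger_force: 0.0
```

Run:
```python
from h import *
im=r.get_image("scene");d0=cv2.imread("pics/scene0.png")[:,:,::-1]
[print(*q) for q in domes("scene",im)]
hsv=lambda i:cv2.inRange(cv2.cvtColor(np.ascontiguousarray(i[170:250,180:250]),cv2.COLOR_RGB2HSV),(3,90,50),(14,255,220))
for i in(d0,im):
    y,x=np.nonzero(hsv(i)); print("handle px",len(x),x.mean()+180,y.mean()+170,y.min()+170,y.max()+170)
c=np.array([.4877,.0735])
plan((*c,.21,35.7),(*c,.018,None))
```

```text
[0.6845 0.6297] 88.4 0.063 0.022
[0.6818 0.3914] 119.6 0.073 0.072
[0.4897 0.384 ] 119.8 0.152 0.062
[0.5927 0.1716] 111.4 0.144 0.06
[0.4889 0.0756] 125.5 0.143 0.06
[ 0.3773 -0.0014] 111.8 0.12 0.068
[ 0.6132 -0.7476] 50.0 0.21 0.088
handle px 86 213.74418604651163 204.04651162790697 195 216
handle px 94 218.41489361702128 207.41489361702128 200 219
t 35.1 p [0.6536 0.0067 0.2186] yaw -8.3 gap 0.0798 F [-0.1  0.2  0.3] tilt [-0.0002 -0.0019] q [-0.01  0.43  1.31  0.    1.41  0.14]
6 rows rz -7.33 [[7.0, -29.0, 1.4], [10.7, -27.8, 1.4], [14.1, -26.2, 1.4], [17.4, -24.2, 1.4], [20.3, -21.8, 1.4], [22.9, -19.0, 1.4]]
5 rows rz 0.0 [0.0, 0.0, 38.4]
```

Request:
{"name": "jog_arm", "arguments": {"rot": [[0,0,-7.3],[0,0,-7.3],[0,0,-7.3],[0,0,-7.3],[0,0,-7.3],[0,0,-7.3],[0,0,0],[0,0,0],[0,0,0],[0,0,0]], "slide": [[7,-29,0],[10.5,-28,0],[14,-26,0],[17.5,-24,0],[20.5,-22,0],[23,-19,0],[0,0,40],[0,0,40],[0,0,0],[0,0,0]], "hand": [0,0,0,0,0,0,0,0,0,0]}}

```text
time_s: 36.1
tool_pos: [0.488, 0.0736, 0.1391]
ee_rot: [[-0.581, 0.814, -0.003], [0.814, 0.581, -0.0], [0.001, -0.002, -1.0]]
ft_force: [0.2, 0.3, -0.3]
finger_gap: 0.0913
finger_force: 0.0
```

```bash
python3 -c "
from h import *
plan((.4877,.0735,.018,35.6))"
```

```text
t 36.1 p [0.488  0.0736 0.1391] yaw 35.5 gap 0.0913 F [ 0.2  0.3 -0.3] tilt [ 0.0013 -0.0022] q [ 0.13  0.23  1.81  0.    1.1  -0.49]
3 rows rz -0.02 [[0.0, -0.1, 40.4], [0.0, -0.1, 40.4], [0.0, -0.1, 40.4]]
```

Request:
{"name": "jog_arm", "arguments": {"rot": [[0,0,0],[0,0,0],[0,0,0],[0,0,0],[0,0,0],[0,0,0],[0,0,0],[0,0,0],[0,0,0],[0,0,0],[0,0,0],[0,0,0]], "slide": [[0,0,35],[0,0,35],[0,0,30],[0,0,20],[0,0,0],[0,0,0],[0,0,0],[0,0,0],[0,0,0],[0,0,0],[0,0,0],[0,0,0]], "hand": [0,0,0,0,0.2,0.4,0.6,0.6,0.6,0.6,0.6,0.6], "newtons": 25}}

```text
time_s: 37.3
tool_pos: [0.4886, 0.0733, 0.021]
ee_rot: [[-0.582, 0.813, 0.001], [0.813, 0.582, -0.001], [-0.001, 0.0, -1.0]]
ft_force: [-2.1, -1.4, 7.3]
finger_gap: 0.0602
finger_force: 25.0
```

Request:
{"name": "jog_arm", "arguments": {"rot": [[0,0,0],[0,0,0],[0,0,0],[0,0,0],[0,0,0],[0,0,0],[0,0,0],[0,0,0]], "slide": [[0,0,-5],[0,0,-15],[0,0,-25],[0,0,-30],[0,0,-30],[0,0,-20],[0,0,0],[0,0,0]], "hand": [0.6,0.6,0.6,0.6,0.6,0.6,0.6,0.6]}}

```text
time_s: 38.1
tool_pos: [0.488, 0.0738, 0.1441]
ee_rot: [[-0.581, 0.814, -0.0], [0.814, 0.581, 0.0], [0.0, -0.0, -1.0]]
ft_force: [-0.1, 0.8, -4.0]
finger_gap: 0.0596
finger_force: 25.0
```

```bash
python3 -c "
from h import *
[print(*q) for q in domes('scene',r.get_image('scene'))]
plan((.4988,-.4167,.14,85.9),(.4988,-.4167,.025,None),smax=40)"
```

```text
[0.6818 0.3914] 119.6 0.073 0.072
[0.6074 0.1769] 111.9 0.141 0.029
[0.4895 0.3838] 118.2 0.153 0.06
[0.5776 0.1645] 111.2 0.139 0.026
[ 0.765  -0.2355] 76.4 0.064 0.064
[ 0.6118 -0.7493] 50.0 0.205 0.088
t 38.1 p [0.4873 0.0737 0.1434] yaw 35.5 gap 0.0602 F [-1.5 -0.  -3.7] tilt [ 0.0013 -0.0021] q [ 0.13  0.22  1.81  0.    1.11 -0.49]
13 rows rz -3.87 [[-31.2, -21.2, 0.3], [-29.7, -23.3, 0.3], [-28.1, -25.2, 0.3], [-26.3, -27.1, 0.3], [-24.4, -28.8, 0.3], [-22.4, -30.4, 0.3], [-20.3, -31.8, 0.3], [-18.1, -33.1, 0.3], [-15.8, -34.2, 0.3], [-13.5, -35.2, 0.3], [-11.1, -36.1, 0.3], [-8.6, -36.7, 0.3], [-6.1, -37.2, 0.3]]
3 rows rz 0.0 [0.0, 0.0, 38.3]
```

Request:
{"name": "jog_arm", "arguments": {"rot": [[0,0,-3.87],[0,0,-3.87],[0,0,-3.87],[0,0,-3.87],[0,0,-3.87],[0,0,-3.87],[0,0,-3.87],[0,0,-3.87],[0,0,-3.87],[0,0,-3.87],[0,0,-3.87],[0,0,-3.87]], "slide": [[-31,-21,0],[-29.5,-23.5,0],[-28,-25,0],[-26.5,-27,0],[-24.5,-29,0],[-22.5,-30.5,0],[-20.5,-32,0],[-18,-33,0],[-16,-34,0],[-13.5,-35,0],[-11,-36,0],[-8.5,-36.5,0]], "hand": [0.6,0.6,0.6,0.6,0.6,0.6,0.6,0.6,0.6,0.6,0.6,0.6]}}

```text
time_s: 39.35
tool_pos: [0.4981, -0.3791, 0.142]
ee_rot: [[-0.991, 0.137, -0.003], [0.137, 0.991, 0.003], [0.004, 0.003, -1.0]]
ft_force: [0.0, -0.5, -3.3]
finger_gap: 0.0598
finger_force: 25.0
```

Request:
{"name": "jog_arm", "arguments": {"rot": [[0,0,-3.9],[0,0,0],[0,0,0],[0,0,0],[0,0,0],[0,0,0]], "slide": [[-6,-37,0],[0,0,20],[0,0,20],[0,0,10],[0,0,0],[0,0,0]], "hand": [0.6,0.6,0.6,0.6,0.6,0.6]}}

```text
time_s: 39.95
tool_pos: [0.5001, -0.4156, 0.0943]
ee_rot: [[-0.997, 0.071, -0.0], [0.071, 0.997, 0.0], [0.0, 0.0, -1.0]]
ft_force: [-0.3, -0.9, -3.6]
finger_gap: 0.0598
finger_force: 25.0
```

Run:
```python
from h import *
plan((.4988,-.4167,.024,85.9),smax=30)
im=r.get_image("scene"); [print(*q) for q in domes("scene",im)]
# tray rim corners / inner floor via yellow hull corners, refined
for n in("scene",):
    m=cv2.inRange(cv2.cvtColor(cv2.imread("pics/scene0.png"),cv2.COLOR_BGR2HSV),(22,120,60),(35,255,255))
    c=cv2.convexHull(max(cv2.findContours(m,0,1)[0],key=cv2.contourArea)); print(cv2.approxPolyDP(c,2,True)[:,0].tolist())
    ex,ey=np.array([.9974,-.0715]),np.array([.0715,.9974])
    for a,b in((-1,-1),(1,-1),(1,1),(-1,1)): print(a,b,[proj(n,[*(np.array([.507,-.302])+ex*.094*a+ey*.194*b),z]).round(1).tolist() for z in(.044,0)])
```

```text
t 40.0 p [ 0.5001 -0.4156  0.0943] yaw 85.9 gap 0.0598 F [-0.3 -0.9 -3.6] tilt [0.0004 0.0004] q [-0.71  0.5   1.51  0.    1.13 -2.21]
3 rows rz 0.0 [[0.4, -0.4, 23.4], [0.4, -0.4, 23.4], [0.4, -0.4, 23.4]]
[0.6818 0.3914] 119.6 0.073 0.072
[0.6079 0.1771] 112.4 0.141 0.029
[0.4896 0.3838] 118.2 0.153 0.06
[0.5775 0.1645] 111.5 0.139 0.026
[ 0.7652 -0.2354] 134.3 0.063 0.061
[ 0.3776 -0.0011] 111.7 0.119 0.067
[[84, 130], [131, 96], [228, 146], [229, 155], [187, 199], [90, 141]]
-1 -1 [[130.1, 94.6], [134.0, 105.3]]
1 -1 [[83.0, 129.8], [88.8, 140.2]]
1 1 [[185.6, 190.7], [188.2, 200.2]]
-1 1 [[228.9, 145.7], [229.8, 155.9]]
```

Request:
{"name": "jog_arm", "arguments": {"rot": [[0,0,0],[0,0,0],[0,0,0],[0,0,0],[0,0,0],[0,0,0],[0,0,0],[0,0,0],[0,0,0],[0,0,0],[0,0,0]], "slide": [[0,0,20],[0,0,20],[0,0,15],[0,0,10],[0,0,3.5],[0,0,0],[0,0,0],[0,0,0],[0,0,0],[0,0,0],[0,0,0]], "hand": [0.6,0.6,0.6,0.6,0.6,0.6,0.6,0.3,0.18,0.18,0.18]}}

```text
time_s: 41.1
tool_pos: [0.5003, -0.4161, 0.0267]
ee_rot: [[-0.997, 0.072, 0.001], [0.072, 0.997, -0.001], [-0.001, -0.001, -1.0]]
ft_force: [-1.0, -0.7, 0.3]
finger_gap: 0.074
finger_force: 0.0
```

Request:
{"name": "jog_arm", "arguments": {"rot": [[0,0,0],[0,0,0],[0,0,0],[0,0,0],[0,0,0],[0,0,0],[0,0,0]], "slide": [[0,0,-10],[0,0,-20],[0,0,-35],[0,0,-45],[0,0,-35],[0,0,0],[0,0,0]], "hand": [0.18,0.18,0.18,0.18,0,0,0]}}

```text
time_s: 41.8
tool_pos: [0.5003, -0.4161, 0.1727]
ee_rot: [[-0.997, 0.072, 0.002], [0.072, 0.997, -0.002], [-0.002, -0.001, -1.0]]
ft_force: [-0.9, -0.3, -0.6]
finger_gap: 0.0912
finger_force: 0.0
```

Run:
```python
from h import *
[print(*q) for q in domes('scene',r.get_image('scene'))]
plan((.5918,.1695,.17,21.5),(.5918,.1695,.019,None),smax=42)
```

```text
[0.6818 0.3914] 119.6 0.073 0.072
[0.6079 0.1771] 112.4 0.141 0.029
[0.489  0.3849] 118.2 0.15 0.06
[0.5775 0.1645] 111.5 0.139 0.026
[ 0.7654 -0.2356] 143.9 0.062 0.062
[ 0.3776 -0.0011] 111.8 0.119 0.067
[ 0.5002 -0.4022] 176.5 0.146 0.031
t 41.9 p [ 0.4995 -0.4155  0.171 ] yaw 85.9 gap 0.091 F [-0.3  0.6 -0.3] tilt [0.0005 0.0005] q [-0.71  0.45  1.4   0.    1.29 -2.21]
15 rows rz 4.29 [[-3.3, 39.3, 0.1], [-0.4, 39.5, 0.1], [2.6, 39.4, 0.1], [5.5, 39.1, 0.1], [8.4, 38.6, 0.1], [11.3, 37.8, 0.1], [14.1, 36.9, 0.1], [16.8, 35.7, 0.1], [19.4, 34.4, 0.1], [22.0, 32.8, 0.1], [24.3, 31.1, 0.1], [26.6, 29.2, 0.1], [28.7, 27.1, 0.1], [30.7, 24.9, 0.1], [32.4, 22.5, 0.1]]
4 rows rz 0.0 [0.0, 0.0, 37.8]
```

Request:
{"name": "jog_arm", "arguments": {"rot": [[0,0,4.3],[0,0,4.3],[0,0,4.3],[0,0,4.3],[0,0,4.3],[0,0,4.3],[0,0,4.3],[0,0,4.3],[0,0,4.3],[0,0,4.3],[0,0,4.3],[0,0,4.3]], "slide": [[-3.5,39.5,0],[-0.5,39.5,0],[2.5,39.5,0],[5.5,39,0],[8.5,38.5,0],[11.5,38,0],[14,37,0],[17,35.5,0],[19.5,34.5,0],[22,33,0],[24.5,31,0],[26.5,29,0]], "hand": [0,0,0,0,0,0,0,0,0,0,0,0]}}

```text
time_s: 43.05
tool_pos: [0.5729, 0.0542, 0.1693]
ee_rot: [[-0.561, 0.828, -0.004], [0.828, 0.561, -0.0], [0.002, -0.003, -1.0]]
ft_force: [1.2, 0.0, 0.5]
finger_gap: 0.0914
finger_force: 0.0
```

Request:
{"name": "jog_arm", "arguments": {"rot": [[0,0,4.3],[0,0,4.3],[0,0,4.3],[0,0,0],[0,0,0],[0,0,0],[0,0,0]], "slide": [[28.5,27,0],[30.5,25,0],[32.5,22.5,0],[0,0,35],[0,0,30],[0,0,0],[0,0,0]], "hand": [0,0,0,0,0,0,0]}}

```text
time_s: 43.75
tool_pos: [0.5922, 0.1691, 0.1052]
ee_rot: [[-0.365, 0.931, -0.003], [0.931, 0.365, -0.001], [0.0, -0.003, -1.0]]
ft_force: [-0.3, 0.2, 0.9]
finger_gap: 0.0915
finger_force: 0.0
```

```bash
python3 -c "
from h import *
plan((.5918,.1695,.02,21.5))"
```

```text
t 43.8 p [0.5922 0.1691 0.1052] yaw 21.4 gap 0.0915 F [-0.3  0.2  0.9] tilt [ 0.0004 -0.0029] q [ 0.26  0.44  1.58  0.    1.12 -0.11]
2 rows rz -0.06 [[0.3, -0.1, 42.6], [0.3, -0.1, 42.6]]
```

Request:
{"name": "jog_arm", "arguments": {"rot": [[0,0,0],[0,0,0],[0,0,0],[0,0,0],[0,0,0],[0,0,0],[0,0,0],[0,0,0],[0,0,0],[0,0,0],[0,0,0]], "slide": [[0,0,35],[0,0,30],[0,0,20],[0,0,0],[0,0,0],[0,0,0],[0,0,0],[0,0,0],[0,0,0],[0,0,0],[0,0,0]], "hand": [0,0,0,0.2,0.4,0.6,0.6,0.6,0.6,0.6,0.6], "newtons": 25}}

```text
time_s: 44.85
tool_pos: [0.5922, 0.1689, 0.0227]
ee_rot: [[-0.365, 0.931, -0.001], [0.931, 0.365, -0.001], [-0.0, -0.001, -1.0]]
ft_force: [-3.0, -2.4, 6.9]
finger_gap: 0.0595
finger_force: 25.0
```

Request:
{"name": "jog_arm", "arguments": {"rot": [[0,0,0],[0,0,0],[0,0,0],[0,0,0],[0,0,0],[0,0,0],[0,0,0],[0,0,0],[0,0,0]], "slide": [[0,0,-5],[0,0,-15],[0,0,-25],[0,0,-35],[0,0,-40],[0,0,-40],[0,0,-20],[0,0,0],[0,0,0]], "hand": [0.6,0.6,0.6,0.6,0.6,0.6,0.6,0.6,0.6]}}

```text
time_s: 45.75
tool_pos: [0.5924, 0.1693, 0.2002]
ee_rot: [[-0.365, 0.931, -0.001], [0.931, 0.365, -0.0], [0.0, -0.001, -1.0]]
ft_force: [-0.5, -0.2, -5.3]
finger_gap: 0.0599
finger_force: 25.0
```

```bash
python3 -c "
from h import *
plan((.49,.0,.20,54),(.507,-.302,.2,85.9),smax=42)"
```

```text
t 45.8 p [0.5924 0.1693 0.2002] yaw 21.4 gap 0.0599 F [-0.5 -0.2 -5.3] tilt [ 0.0003 -0.001 ] q [ 0.26  0.38  1.44  0.    1.33 -0.11]
5 rows rz -6.52 [[-24.1, -31.4, 0.0], [-20.3, -33.9, 0.0], [-16.3, -36.0, 0.0], [-12.1, -37.7, 0.0], [-7.8, -38.8, 0.0]]
8 rows rz -3.99 [[-23.9, -29.3, -0.0], [-21.8, -30.9, -0.0], [-19.6, -32.3, -0.0], [-17.3, -33.6, -0.0], [-14.9, -34.7, -0.0], [-12.5, -35.7, -0.0], [-10.0, -36.5, -0.0], [-7.4, -37.1, -0.0]]
```

Request:
{"name": "jog_arm", "arguments": {"rot": [[0,0,-6.5],[0,0,-6.5],[0,0,-6.5],[0,0,-6.5],[0,0,-6.5],[0,0,-4],[0,0,-4],[0,0,-4],[0,0,-4],[0,0,-4],[0,0,-4],[0,0,-4]], "slide": [[-24,-31.5,0],[-20.5,-34,0],[-16.5,-36,0],[-12,-37.5,0],[-8,-39,0],[-24,-29.5,0],[-22,-31,0],[-19.5,-32.5,0],[-17.5,-33.5,0],[-15,-34.5,0],[-12.5,-35.5,0],[-10,-36.5,0]], "hand": [0.6,0.6,0.6,0.6,0.6,0.6,0.6,0.6,0.6,0.6,0.6,0.6]}}

```text
time_s: 46.95
tool_pos: [0.5039, -0.2655, 0.1983]
ee_rot: [[-0.99, 0.138, -0.004], [0.138, 0.99, 0.003], [0.004, 0.002, -1.0]]
ft_force: [1.2, 1.2, -3.4]
finger_gap: 0.0597
finger_force: 25.0
```

Request:
{"name": "jog_arm", "arguments": {"rot": [[0,0,-4],[0,0,0],[0,0,0],[0,0,0],[0,0,0],[0,0,0]], "slide": [[-7.5,-37,0],[0,0,35],[0,0,35],[0,0,20],[0,0,0],[0,0,0]], "hand": [0.6,0.6,0.6,0.6,0.6,0.6]}}

```text
time_s: 47.55
tool_pos: [0.5069, -0.302, 0.1099]
ee_rot: [[-0.997, 0.072, -0.002], [0.072, 0.997, 0.001], [0.002, 0.001, -1.0]]
ft_force: [-0.8, -1.0, -4.1]
finger_gap: 0.0594
finger_force: 25.0
```

```bash
python3 -c "
from h import *
plan((.507,-.302,.0275,85.9))"
```

```text
t 47.5 p [ 0.5069 -0.302   0.1099] yaw 85.9 gap 0.0594 F [-0.8 -1.  -4.1] tilt [0.0023 0.0013] q [-0.56  0.4   1.64  0.    1.11 -2.06]
2 rows rz -0.01 [[-0.0, -0.0, 41.2], [-0.0, -0.0, 41.2]]
```

Request:
{"name": "jog_arm", "arguments": {"rot": [[0,0,0],[0,0,0],[0,0,0],[0,0,0],[0,0,0],[0,0,0],[0,0,0],[0,0,0],[0,0,0],[0,0,0],[0,0,0],[0,0,0]], "slide": [[0,0,20],[0,0,25],[0,0,20],[0,0,10],[0,0,6],[0,0,2],[0,0,0],[0,0,0],[0,0,0],[0,0,0],[0,0,0],[0,0,0]], "hand": [0.6,0.6,0.6,0.6,0.6,0.6,0.6,0.6,0.3,0.18,0.18,0.18]}}

```text
time_s: 48.75
tool_pos: [0.5077, -0.3025, 0.0286]
ee_rot: [[-0.997, 0.072, 0.001], [0.072, 0.997, -0.0], [-0.001, -0.0, -1.0]]
ft_force: [-0.1, -0.5, 0.1]
finger_gap: 0.0747
finger_force: 0.0
```

Request:
{"name": "jog_arm", "arguments": {"rot": [[0,0,0],[0,0,0],[0,0,0],[0,0,0],[0,0,0],[0,0,0],[0,0,0]], "slide": [[0,0,-10],[0,0,-20],[0,0,-35],[0,0,-45],[0,0,-40],[0,0,-20],[0,0,0]], "hand": [0.18,0.18,0.18,0.18,0,0,0]}}

```text
time_s: 49.45
tool_pos: [0.5093, -0.3035, 0.2027]
ee_rot: [[-0.997, 0.072, 0.007], [0.072, 0.997, -0.005], [-0.008, -0.004, -1.0]]
ft_force: [0.3, -0.2, -0.8]
finger_gap: 0.091
finger_force: 0.0
```

Run:
```python
from h import *
[print(*q) for q in domes('scene',r.get_image('scene'))]
plan((.489,.382,.19,28.4),smax=48)
```

```text
[0.6811 0.3915] 160.4 0.072 0.072
[0.4895 0.3838] 118.2 0.153 0.06
[ 0.7651 -0.2354] 143.9 0.063 0.062
[ 0.3777 -0.0011] 111.8 0.119 0.067
[ 0.5077 -0.2881] 176.6 0.144 0.031
[ 0.5055 -0.321 ] 178.5 0.146 0.031
t 49.5 p [ 0.5081 -0.3027  0.2   ] yaw 85.9 gap 0.0909 F [ 0.8  0.4 -0.7] tilt [-0.0034 -0.0017] q [-0.56  0.33  1.5   0.    1.3  -2.06]
15 rows rz 3.83 [[4.5, 45.4, 0.7], [7.6, 45.0, 0.7], [10.6, 44.4, 0.7], [13.5, 43.6, 0.7], [16.4, 42.6, 0.7], [19.2, 41.4, 0.7], [21.9, 40.1, 0.7], [24.6, 38.5, 0.7], [27.1, 36.8, 0.7], [29.5, 34.9, 0.7], [31.7, 32.8, 0.7], [33.9, 30.6, 0.7], [35.8, 28.3, 0.7], [37.6, 25.8, 0.7], [39.3, 23.3, 0.7]]
```

Request:
{"name": "jog_arm", "arguments": {"rot": [[0,0,3.85],[0,0,3.85],[0,0,3.85],[0,0,3.85],[0,0,3.85],[0,0,3.85],[0,0,3.85],[0,0,3.85],[0,0,3.85],[0,0,3.85],[0,0,3.85],[0,0,3.85]], "slide": [[4.5,45.5,0.5],[7.5,45,0.5],[10.5,44.5,0.5],[13.5,43.5,0.5],[16.5,42.5,0.5],[19,41.5,0.5],[22,40,0.5],[24.5,38.5,0.5],[27,37,0.5],[29.5,35,0.5],[31.5,33,0.5],[34,30.5,0.5]], "hand": [0,0,0,0,0,0,0,0,0,0,0,0]}}

```text
time_s: 50.7
tool_pos: [0.4922, 0.2468, 0.1902]
ee_rot: [[-0.637, 0.771, -0.003], [0.771, 0.637, -0.002], [0.001, -0.004, -1.0]]
ft_force: [0.2, 0.3, 0.7]
finger_gap: 0.0913
finger_force: 0.0
```

Request:
{"name": "jog_arm", "arguments": {"rot": [[0,0,3.8],[0,0,3.8],[0,0,3.8],[0,0,0],[0,0,0],[0,0,0],[0,0,0],[0,0,0]], "slide": [[36,28.5,0],[37.5,26,0],[39.5,23.5,0],[0,0,35],[0,0,35],[0,0,15],[0,0,0],[0,0,0]], "hand": [0,0,0,0,0,0,0,0]}}

```text
time_s: 51.5
tool_pos: [0.4903, 0.3827, 0.1063]
ee_rot: [[-0.474, 0.881, -0.002], [0.881, 0.474, -0.001], [-0.0, -0.002, -1.0]]
ft_force: [-0.3, -0.1, 1.2]
finger_gap: 0.0912
finger_force: 0.0
```

```bash
python3 -c "
from h import *
plan((.489,.382,.021,28.4))"
```

```text
t 51.5 p [0.4903 0.3827 0.1063] yaw 28.3 gap 0.0912 F [-0.3 -0.1  1.2] tilt [-0.0002 -0.0018] q [0.64 0.45 1.57 0.   1.13 0.15]
2 rows rz -0.06 [[-0.0, -0.7, 42.7], [-0.0, -0.7, 42.7]]
```

Request:
{"name": "jog_arm", "arguments": {"rot": [[0,0,0],[0,0,0],[0,0,0],[0,0,0],[0,0,0],[0,0,0],[0,0,0],[0,0,0],[0,0,0],[0,0,0],[0,0,0]], "slide": [[0,-1,35],[0,0,30],[0,0,20],[0,0,0],[0,0,0],[0,0,0],[0,0,0],[0,0,0],[0,0,0],[0,0,0],[0,0,0]], "hand": [0,0,0,0.2,0.4,0.6,0.6,0.6,0.6,0.6,0.6], "newtons": 25}}

```text
time_s: 52.6
tool_pos: [0.4894, 0.3825, 0.0237]
ee_rot: [[-0.474, 0.881, 0.0], [0.881, 0.474, 0.0], [0.0, 0.0, -1.0]]
ft_force: [-2.7, -2.1, 6.3]
finger_gap: 0.06
finger_force: 25.0
```

Request:
{"name": "jog_arm", "arguments": {"rot": [[0,0,0],[0,0,0],[0,0,0],[0,0,0],[0,0,0],[0,0,0],[0,0,0],[0,0,0],[0,0,0]], "slide": [[0,0,-5],[0,0,-15],[0,0,-25],[0,0,-35],[0,0,-40],[0,0,-40],[0,0,-20],[0,0,0],[0,0,0]], "hand": [0.6,0.6,0.6,0.6,0.6,0.6,0.6,0.6,0.6]}}

```text
time_s: 53.5
tool_pos: [0.4894, 0.3821, 0.2013]
ee_rot: [[-0.474, 0.881, -0.001], [0.881, 0.474, -0.001], [-0.0, -0.001, -1.0]]
ft_force: [-0.1, -1.3, -4.0]
finger_gap: 0.0599
finger_force: 25.0
```

```bash
python3 -c "
from h import *
plan((.47,.1,.20,52),(.5152,-.1873,.2,85.9),smax=42)"
```

```text
t 53.5 p [0.4894 0.3821 0.2013] yaw 28.3 gap 0.0599 F [-0.1 -1.3 -4. ] tilt [-0.0002 -0.0009] q [ 0.64  0.38  1.42 -0.    1.33  0.15]
7 rows rz -3.39 [[-34.2, -21.5, 0.2], [-32.8, -23.5, 0.2], [-31.4, -25.4, 0.2], [-29.8, -27.2, 0.2], [-28.2, -29.0, 0.2], [-26.4, -30.6, 0.2], [-24.6, -32.1, 0.2]]
7 rows rz -4.84 [[-30.4, -28.4, -0.0], [-27.9, -30.8, -0.0], [-25.2, -33.1, -0.0], [-22.3, -35.1, -0.0], [-19.2, -36.8, -0.0], [-16.1, -38.3, -0.0], [-12.8, -39.5, -0.0]]
```

Request:
{"name": "jog_arm", "arguments": {"rot": [[0,0,-3.4],[0,0,-3.4],[0,0,-3.4],[0,0,-3.4],[0,0,-3.4],[0,0,-3.4],[0,0,-3.4],[0,0,-4.85],[0,0,-4.85],[0,0,-4.85],[0,0,-4.85],[0,0,-4.85]], "slide": [[-34,-21.5,0],[-33,-23.5,0],[-31.5,-25.5,0],[-30,-27,0],[-28,-29,0],[-26.5,-30.5,0],[-24.5,-32,0],[-30.5,-28.5,0],[-28,-31,0],[-25,-33,0],[-22.5,-35,0],[-19,-37,0]], "hand": [0.6,0.6,0.6,0.6,0.6,0.6,0.6,0.6,0.6,0.6,0.6,0.6]}}

```text
time_s: 54.7
tool_pos: [0.502, -0.1065, 0.1997]
ee_rot: [[-0.972, 0.233, -0.004], [0.233, 0.972, 0.001], [0.004, 0.0, -1.0]]
ft_force: [0.6, 0.2, -2.9]
finger_gap: 0.0599
finger_force: 25.0
```

Request:
{"name": "jog_arm", "arguments": {"rot": [[0,0,-4.8],[0,0,-4.8],[0,0,0],[0,0,0],[0,0,0],[0,0,0],[0,0,0]], "slide": [[-16,-38.5,0],[-13,-39.5,0],[0,0,35],[0,0,35],[0,0,20],[0,0,0],[0,0,0]], "hand": [0.6,0.6,0.6,0.6,0.6,0.6,0.6]}}

```text
time_s: 55.4
tool_pos: [0.516, -0.187, 0.111]
ee_rot: [[-0.997, 0.071, -0.002], [0.071, 0.997, 0.001], [0.002, 0.001, -1.0]]
ft_force: [1.1, 0.0, -2.7]
finger_gap: 0.0598
finger_force: 25.0
```

```bash
python3 -c "
from h import *
plan((.5152,-.1873,.0285,85.9))"
```

```text
t 55.4 p [ 0.516 -0.187  0.111] yaw 85.9 gap 0.0598 F [ 1.1  0.  -2.7] tilt [0.0024 0.0008] q [-0.37  0.34  1.73  0.    1.07 -1.87]
2 rows rz 0.02 [[0.4, -0.2, 41.3], [0.4, -0.2, 41.3]]
```

Request:
{"name": "jog_arm", "arguments": {"rot": [[0,0,0],[0,0,0],[0,0,0],[0,0,0],[0,0,0],[0,0,0],[0,0,0],[0,0,0],[0,0,0],[0,0,0],[0,0,0],[0,0,0]], "slide": [[0,0,20],[0,0,25],[0,0,20],[0,0,10],[0,0,6],[0,0,2],[0,0,0],[0,0,0],[0,0,0],[0,0,0],[0,0,0],[0,0,0]], "hand": [0.6,0.6,0.6,0.6,0.6,0.6,0.6,0.6,0.3,0.18,0.18,0.18]}}

```text
time_s: 56.6
tool_pos: [0.5169, -0.1874, 0.0295]
ee_rot: [[-0.997, 0.071, 0.001], [0.071, 0.997, -0.0], [-0.001, -0.0, -1.0]]
ft_force: [-0.4, -0.1, 0.1]
finger_gap: 0.0749
finger_force: 0.0
```

Request:
{"name": "jog_arm", "arguments": {"rot": [[0,0,0],[0,0,0],[0,0,0],[0,0,0],[0,0,0],[0,0,0],[0,0,0],[0,0,0],[0,0,0],[0,0,0]], "slide": [[0,0,-10],[0,0,-20],[0,0,-35],[0,0,-45],[0,0,-45],[0,45,0],[0,45,0],[45,0,0],[45,0,0],[0,0,0]], "hand": [0.18,0.18,0.18,0.18,0,0,0,0,0,0]}}

```text
time_s: 57.6
tool_pos: [0.4273, -0.0897, 0.1843]
ee_rot: [[-0.998, 0.07, -0.004], [0.07, 0.998, 0.001], [0.004, 0.001, -1.0]]
ft_force: [1.1, 0.1, -0.4]
finger_gap: 0.0914
finger_force: 0.0
```

Run:
```python
from h import *
im=r.get_image("scene"); cv2.imwrite("pics/fin.png",im[:,:,::-1])
for n,i in(("scene",im),("top",r.get_image("top"))):
    print(n)
    for q in domes(n,i):
        d=np.array(q[0])-[.507,-.302]; print(*q,"tray xy",(d@[.9974,-.0715]).round(3),(d@[.0715,.9974]).round(3))
c=im.copy()[170:250,180:250]; m=cv2.inRange(cv2.cvtColor(c,cv2.COLOR_RGB2HSV),(3,90,50),(14,255,220)); y,x=np.nonzero(m); print("handle",x.mean()+180,y.mean()+170,y.min()+170,y.max()+170)
for X in ((.654,.0067,.12),(.654,.0067,.15),(.654,.0067,.09)): print(proj("scene",X))
for l in("tin","jar","tape_roll","empty_punnet"): print(l,[(np.round(d["point"]).tolist(),round(d["p"],2)) for d in r.boxes_of(l,"scene")][:1])
ex,ey=np.array([.9974,-.0715]),np.array([.0715,.9974])
for k in(-.115,0,.115):
    g=rect(np.ascontiguousarray(im),np.array([.507,-.302])+ey*k,-4.1).min(2).astype(float); g=(np.median(g[g>150])-g).clip(0)/100
    print(k,[round(float((g[25:95,60+80*j-32:60+80*j+32]>.4).sum(0).max())/2,1) for j in range(3)])
plan()
```

```text
scene
[0.6818 0.3914] 119.6 0.073 0.072 tray xy 0.125 0.704
[ 0.7655 -0.2353] 134.3 0.063 0.062 tray xy 0.253 0.085
[ 0.5463 -0.1907] 178.4 0.091 0.065 tray xy 0.031 0.114
[ 0.3777 -0.0013] 111.8 0.12 0.067 tray xy -0.15 0.291
[ 0.5065 -0.4181] 176.7 0.141 0.067 tray xy 0.008 -0.116
top
[ 0.3312 -0.0162] 111.3 0.113 0.09 tray xy -0.196 0.272
[ 0.4992 -0.4374] 178.1 0.137 0.024 tray xy 0.002 -0.136
[0.6942 0.3902] 82.4 0.065 0.065 tray xy 0.137 0.704
[ 0.7872 -0.2213] 82.4 0.056 0.054 tray xy 0.274 0.101
handle 218.54117647058823 207.45882352941177 200 219
[214.18329692 205.91172827]
[212.94287966 198.46534618]
[215.34857333 212.90703037]
tin [([362.0, 313.0], 0.63)]
jar [([109.0, 226.0], 0.69)]
tape_roll [([335.0, 273.0], 0.69)]
empty_punnet [([243.0, 291.0], 0.64)]
-0.115 [31.0, 28.0, 26.0]
0 [35.0, 35.0, 35.0]
0.115 [16.5, 35.0, 9.5]
t 57.9 p [ 0.4344 -0.0915  0.1844] yaw 85.9 gap 0.0913 F [ 0.4  0.8 -0.4] tilt [-0.001 -0.   ] q [-0.23  0.11  1.84  0.    1.19 -1.73]
```

Request:
{"name": "jog_arm", "arguments": {"rot": [[0,0,0],[0,0,0],[0,0,0],[0,0,0],[0,0,0],[0,0,0],[0,0,0],[0,0,0],[0,0,0],[0,0,0],[0,0,0]], "slide": [[5,40,0],[5,40,0],[5,40,0],[5,40,0],[5,40,0],[5,40,0],[5,40,0],[5,40,0],[5,40,0],[5,40,0],[0,0,0]], "hand": [0,0,0,0,0,0,0,0,0,0,0]}}

```text
time_s: 59.0
tool_pos: [0.4123, 0.3161, 0.1835]
ee_rot: [[-0.998, 0.067, 0.0], [0.067, 0.998, 0.002], [0.0, 0.002, -1.0]]
ft_force: [0.1, 0.1, -0.7]
finger_gap: 0.0912
finger_force: 0.0
```

Run:
```python
from h import *
im=r.get_image("scene"); cv2.imwrite("pics/fin2.png",im[:,:,::-1])
for n,i in(("scene",im),("top",r.get_image("top"))):
    print(n)
    for q in domes(n,i):
        d=np.array(q[0])-[.507,-.302]; print(*q,"tray xy",(d@[.9974,-.0715]).round(3),(d@[.0715,.9974]).round(3))
ey=np.array([.0715,.9974])
for k in(-.115,0,.115):
    g=rect(np.ascontiguousarray(im),np.array([.508,-.301])+ey*k,-4.1).min(2).astype(float); g=(np.median(g[g>150])-g).clip(0)/100
    print(k,[round(float((g[25:95,60+80*j-32:60+80*j+32]>.4).sum(0).max())/2,1) for j in range(3)])
plan()
```

```text
scene
[0.6818 0.3914] 119.6 0.073 0.072 tray xy 0.125 0.704
[ 0.765  -0.2355] 76.4 0.064 0.064 tray xy 0.253 0.085
[0.3749 0.0042] 111.8 0.107 0.068 tray xy -0.154 0.296
[ 0.5147 -0.1894] 178.4 0.156 0.068 tray xy -0.0 0.113
[ 0.5066 -0.3037] 176.8 0.157 0.067 tray xy -0.0 -0.002
[ 0.4984 -0.4176] 176.7 0.158 0.067 tray xy -0.0 -0.116
[ 0.6118 -0.7493] 50.0 0.205 0.088 tray xy 0.137 -0.439
top
[ 0.3315 -0.0151] 111.7 0.111 0.089 tray xy -0.196 0.274
[ 0.5192 -0.1736] 175.8 0.137 0.026 tray xy 0.003 0.129
[ 0.5168 -0.2051] 175.8 0.136 0.025 tray xy 0.003 0.097
[ 0.5096 -0.2889] 175.9 0.137 0.026 tray xy 0.002 0.013
[ 0.5067 -0.3207] 175.7 0.137 0.025 tray xy 0.001 -0.019
[ 0.499  -0.4347] 175.8 0.136 0.025 tray xy 0.002 -0.133
[ 0.5007 -0.4029] 175.7 0.137 0.026 tray xy 0.001 -0.101
[0.6944 0.3915] 82.4 0.068 0.065 tray xy 0.137 0.705
[ 0.7872 -0.2213] 82.4 0.056 0.054 tray xy 0.274 0.101
-0.115 [12.0, 10.0, 9.0]
0 [10.5, 9.0, 11.0]
0.115 [9.0, 11.5, 10.0]
t 59.1 p [0.4119 0.312  0.1835] yaw 86.0 gap 0.0914 F [ 0.4  0.8 -0.3] tilt [ 0.0007 -0.0012] q [ 0.63  0.23  1.7  -0.    1.22 -0.88]
```

All three punnets stand in the tray at y ≈ -0.116, 0 and +0.113 m, with every dome pressed. The presser is in its tube and the arm is clear, so I hand in.

```bash
python3 -c "
from plant import r
print(r.job_done())"
```

```text
the job is handed in; nothing more can be done
None
```

I handed the job in at about 59 s: all nine snap domes on the three punnets are pressed down, the presser is back in its holder, and the punnets stand side by side in the yellow tray. The hand-in returned no verdict, and the dome depth and final placement are judged from camera images, not from joint readings.

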